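Return the hardware jars to the storage rack in reverse order

TASK

Move the four hardware jars from the pale wooden bench rack into the grey storage rack, one per pocket, in the reverse of the order in which they start: the jar that starts nearest the white end of the bench rack goes into the pocket farthest from the white end of the storage rack, the next one beside it, and so on. Leave every jar standing upright on the floor of its pocket; do not knock any over or drop them in.

Things in the scene. Friction and masses are not known exactly. Their poses are not given: they have to be found in the camera images.
- bench_rack: Bench rack, pale wood, holds the jars at first; fixed, 72 x 268 mm plus a 12 mm white strip at its +y (left) end; four pockets 62 x 62 mm inside, 5 mm walls, floor 6 mm and wall tops 22 mm above the bench. Origin: bench level, middle of the row; x across, away from the robot, y along the row to the white end; pocket centres at y = -100.5, -33.5, 33.5, 100.5 mm.
- store_rack: Storage rack, grey, empty at first; fixed, 72 x 268 mm plus a 12 mm white strip at its +y (left) end; four pockets 62 x 62 mm inside, 5 mm walls, floor 6 mm and wall tops 22 mm above the bench. Origin: bench level, middle of the row; x across, away from the robot, y along the row to the white end; pocket centres at y = -100.5, -33.5, 33.5, 100.5 mm.
- jar_red: Hardware jar with a red lid and clear wall: a rigid upright cylinder 45 mm in diameter and 75 mm tall (the red lid is the top 18 mm, same diameter), closed, about 0.16 kg. Origin: centre of its underside, z up. Starts upright in one of the bench rack's pockets, up to 4 mm off the pocket's centre.
- jar_yellow: Hardware jar with a yellow lid and clear wall: a rigid upright cylinder 45 mm in diameter and 75 mm tall (the yellow lid is the top 18 mm, same diameter), closed, about 0.16 kg. Origin: centre of its underside, z up. Starts upright in one of the bench rack's pockets, up to 4 mm off the pocket's centre.
- jar_blue: Hardware jar with a blue lid and clear wall: a rigid upright cylinder 45 mm in diameter and 75 mm tall (the blue lid is the top 18 mm, same diameter), closed, about 0.16 kg. Origin: centre of its underside, z up. Starts upright in one of the bench rack's pockets, up to 4 mm off the pocket's centre.
- jar_green: Hardware jar with a green lid and clear wall: a rigid upright cylinder 45 mm in diameter and 75 mm tall (the green lid is the top 18 mm, same diameter), closed, about 0.16 kg. Origin: centre of its underside, z up. Starts upright in one of the bench rack's pockets, up to 4 mm off the pocket's centre.
- tile_red: Flat red name tile, 22 x 44 x 8 mm, fixed to the bench on the robot's side of the bench rack, its centre 54 mm before the place where the red-lidded jar starts; it never moves and so keeps a record of the starting order. Origin: centre of its underside; x and y as the bench rack's.
- tile_yellow: Flat yellow name tile, 22 x 44 x 8 mm, fixed to the bench on the robot's side of the bench rack, its centre 54 mm before the place where the yellow-lidded jar starts; it never moves and so keeps a record of the starting order. Origin: centre of its underside; x and y as the bench rack's.
- tile_blue: Flat blue name tile, 22 x 44 x 8 mm, fixed to the bench on the robot's side of the bench rack, its centre 54 mm before the place where the blue-lidded jar starts; it never moves and so keeps a record of the starting order. Origin: centre of its underside; x and y as the bench rack's.
- tile_green: Flat green name tile, 22 x 44 x 8 mm, fixed to the bench on the robot's side of the bench rack, its centre 54 mm before the place where the green-lidded jar starts; it never moves and so keeps a record of the starting order. Origin: centre of its underside; x and y as the bench rack's.
Things that resemble listed ones, but are neither listed nor needed, are in the scene too. Leave any purple look-alike of the jar_yellow alone.

How it is judged:
By the outcome, as a careful person would: the job done as asked, in the order asked, and still so for the second after the job is handed in, with the robot touching nothing.
It also fails if it takes over 102 s, if anything falls off the work surface, if the arm or the gripper's body presses on something with over 40 N, if the wrist force passes 120 N, or if a joint passes its speed limit or range.

ROBOT

A 7-joint arm with a two-finger parallel gripper is mounted at the origin on the work surface. World frame = base frame: x ahead of the robot, y to its left, z up, the work surface at z = 0. Lengths are in mm, angles in rad, forces in N, time in s.
With the tool pointing down it reaches from about 425 to 875 mm from the base axis. Payload 8.4 kg.
Tool frame: the origin (TCP) lies at the very end of the fingers, on their centre line; the grasp point (between the pads) lies 19 mm behind it; z points along the fingers, y is the direction in which the jaws open and shut (so a half turn about z gives the same grasp; the last joint's range is limited). The gripper opens to 87 mm and grips with 3 to 60 N. Pads are 19 mm wide; open, the fingers measure 117 mm over their backs; the gripper's body (75 mm by 190 mm) begins 51 mm behind the grasp point.
Start: joints at [1.103, 0.333, 0.04, 1.465, -0.013, 1.343, -0.059], TCP at [234.299, -606.274, 222.546] pointing down, gripper open.
Joint ranges: [-2.58, 2.58], [-0.38, 2.09], [-1.3, 1.39], [0.25, 2.4], [-1.5, 4.64], [0.08, 2.09], [-2.65, 2.65]. Speed limits (rad/s): [2.22, 2.22, 2.79, 2.79, 3.14, 3.14, 3.14].

INTERFACE

Orientations are given as [roll, pitch, yaw] about the fixed x, y, z axes, in that order (R = Rz(yaw) Ry(pitch) Rx(roll)).
In Python, from workcell import r gives the robot as it stands.
- The arm moves only by the tool carry_out, never from a script. Its argument "moves" is one flat list of numbers, 6 for each row, row after row: the shift along the tool's x, y, z in mm, then the turn, a rotation vector about the tool's x, y, z in degrees. In form: [x, y, z, rx, ry, rz, x, y, z, rx, ry, rz, ...]. A call has exactly 5 rows; each row is the pose to reach, as a shift and turn from the pose measured when the call began, along the tool's axes at that moment; what a row does not reach only later rows make up. A row lasts 1/10 s, in which the tool goes at most 50 mm and 8.59 degrees, less where a joint would pass 70% of its speed; a pose out of reach is approached as far as the arm can. A call with a gripper value outside its range is refused whole. "gripper" is the opening, from 0 (shut) to 1 (fully open), set as the call begins (left out, the last holds). The fingers move at their own pace and stop on an object; "force" is the grip in N (left out, the last holds). Time passes only in rows, so rows that repeat a pose let the fingers close, or fill a call up. It gives the time, the measured TCP pose, the force and the opening at its end, in the units of the state.
- r.state(): the state, without advancing time (a new reading comes with each control period).
- r.capture(name): name is "scene" or "top" or "wrist"; returns (picture, depth): 400x640x3 uint8, blue, green, red; 400x640 float32, mm along the optical axis (not along the pixel's ray), 0 where there is no reading.
- r.get_calibration(name): a dict with "fovy" (degrees; the focal length in pixels is half the picture's height over the tangent of half this angle, whatever the lens; pixels are square), "cx", "cy" (the principal point, pixels), "pose" (4x4, takes a point from camera to world coordinates). Camera axes: x right, y up, looking along -z (the intrinsics and any distortion apply to the point x, -y, -z); pixel columns grow to the right and rows downward; lengths in mm; the calibration is good to about 2 mm. A picture is of the moment at which its call begins: read the wrist's pose just before it. get_calibration takes no time and is no camera call; for the wrist camera it gives the pose at the moment of the call.
- r.sign_off(): hands the job in, once; it reports no verdict.
Trained networks look in the newest picture that a camera, given by its name, has taken for a name from the list of things; names that differ only in an ending like _2 or _b are one class to them, and where a whole thing is asked for, a point or a joint stands for the part that bears it (a point fixed in the world has none). Each returns a list of dicts, best first, with "p" (0 to 1); they miss things now and then, are a little off and sometimes report something else, mostly with a low value. They report only what shows in the picture. A call takes as long as a camera call. They do not tell look-alikes from the thing itself.
- r.regions_of(camera, label): "pixels" (400x640 bool, what is visible of it) and "box" ([left, top, width, height] in pixels, round what is visible of it).
The state is a dict: "time": time; "q": joint angles; "qd": joint speeds; "effort": joint torques, N m; "ee_pos": TCP position; "eef_rot": TCP orientation; "wrist_force": force on the tool from outside, world axes, zero at the start; "wrist_torque": the same for the moment, N m; "gripper_width": finger opening in mm.
Only numpy, scipy, OpenCV 4.12 (cv2) and the standard library are available. Lean on these libraries where they do the work, as an engineer would, in place of code of your own. Each camera call takes 0.05 s, during which the arm holds its last target.

## Working session

There is one attempt and no reset: what is moved stays moved. The work goes in short steps, Python scripts to look and compute and a tool call to move; the robot and the scene stay as the last step left them, time stands still between calls to the robot, and variables do not carry over. Pictures are saved under pics/ and viewed, and the job is handed in when it is done.

Besides the shell and the picture viewer there is one more tool, called after "Emit:" as a command line: name --argument value ..., lists and objects as JSON in quotes. carry_out: Moves the arm, as the interface text tells. Its arguments: {"type":"object","properties":{"moves":{"type":"array"},"gripper":{"type":"number"},"force":{"type":"number"}},"required":["moves"]}

```bash
ls; mkdir -p pics; python3 - <<'E'
from workcell import r
import cv2
print(r.state())
for n in ("scene","top","wrist"):
    p,d=r.capture(n); cv2.imwrite(f"pics/{n}0.png",p); c=r.get_calibration(n); print(n,c)
print(r.state()["time"])
E
```

```text
pics
{'time': 0.0, 'q': array([ 1.10278911,  0.3338926 ,  0.03986118,  1.46623619, -0.01337972,
        1.34328439, -0.0585155 ]), 'qd': array([ 7.50392052e-05,  1.79381349e-03, -3.60289957e-04, -2.48443066e-03,
        6.56036429e-04, -1.59269300e-03, -1.54997398e-03]), 'effort': array([-3.83544129e-04, -6.56351638e+01,  1.33493744e+00, -4.03800058e+01,
       -5.97118540e-02,  4.49270813e-02,  1.16574211e-04]), 'ee_pos': array([ 234.14012231, -605.88552396,  221.68809359]), 'eef_rot': array([-3.14004241e+00,  1.21001499e-04,  3.68791567e-01]), 'wrist_force': array([ 0.85340588, -1.10986199,  0.38908709]), 'wrist_torque': array([ 0.01177205, -0.0039099 ,  0.08657813]), 'gripper_width': 86.78725282396611}
scene {'fovy': 57.98090692477054, 'cx': 319.2060994585793, 'cy': 202.41178821569557, 'pose': array([[ 9.81142627e-02, -6.76009105e-01,  7.30332309e-01,
         1.16811333e+03],
       [ 9.94948833e-01,  5.09821045e-02, -8.64733814e-02,
        -6.24116770e+01],
       [ 2.12229150e-02,  7.35127551e-01,  6.77596541e-01,
         6.19009462e+02],
       [ 0.00000000e+00,  0.00000000e
[... 223 characters left out ...]
2],
       [-9.99894399e-01,  7.28478986e-03, -1.25746652e-02,
        -2.27191677e+01],
       [-1.08884219e-02,  1.97520580e-01,  9.80238268e-01,
         9.53061483e+02],
       [ 0.00000000e+00,  0.00000000e+00,  0.00000000e+00,
         1.00000000e+00]])}
wrist {'fovy': 70.10127117910204, 'cx': 320.5563148681699, 'cy': 197.14789754473355, 'pose': array([[ 3.59767431e-01,  9.00570715e-01,  2.44007752e-01,
         3.00141624e+02],
       [-9.33039882e-01,  3.47804922e-01,  9.20234457e-02,
        -5.81834971e+02],
       [-1.99347695e-03, -2.60776003e-01,  9.65397277e-01,
         3.83279047e+02],
       [ 0.00000000e+00,  0.00000000e+00,  0.00000000e+00,
         1.00000000e+00]])}
0.15
```

View pics/scene0.png

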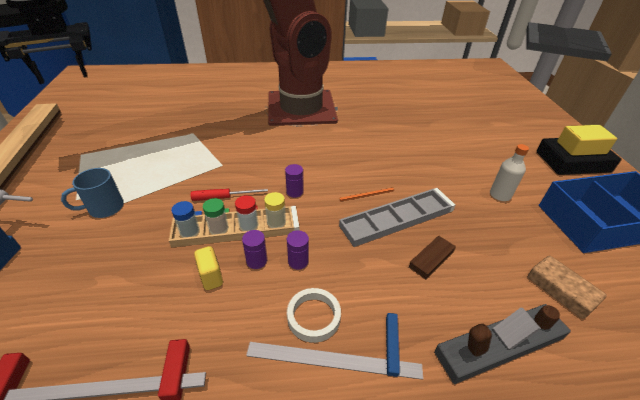

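View pics/top0.png

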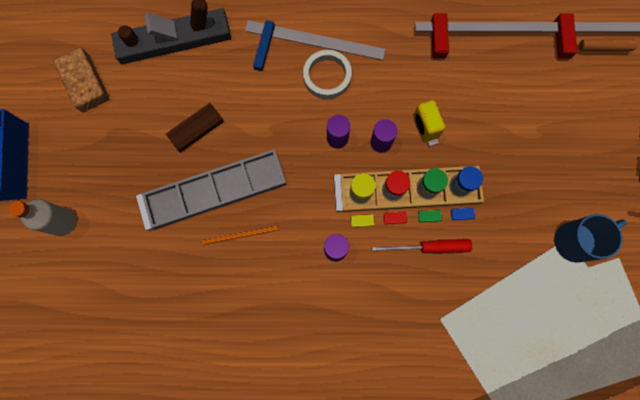

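View pics/wrist0.png

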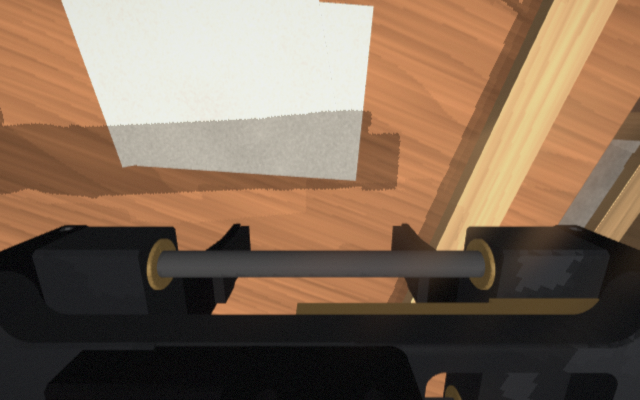

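The scene and top views show the order from the white end of the bench rack (top 338,192): yellow (363,186), red (397,183), green (435,181), blue (470,178). The tiles show the same order. The purple look-alikes are at (338,130), (384,135) and (336,247). The grey rack's white end is at (148,212). Next I'll measure positions.

```bash
cat > h.py <<'E'
import numpy as np, cv2
from workcell import r
def cloud(d,c):
    f=200/np.tan(np.radians(c["fovy"]/2)); v,u=np.mgrid[0:400,0:640]
    P=np.stack([(u-c["cx"])/f*d,-(v-c["cy"])/f*d,-d],-1)
    return P@c["pose"][:3,:3].T+c["pose"][:3,3]
def proj(X,c):
    T=np.linalg.inv(c["pose"]); X=np.asarray(X,float)@T[:3,:3].T+T[:3,3]
    f=200/np.tan(np.radians(c["fovy"]/2))
    return np.stack([c["cx"]+f*X[...,0]/-X[...,2], c["cy"]-f*X[...,1]/-X[...,2]],-1)
E
python3 - <<'E'
from h import *
for cam in ("top","scene"):
    p,d=r.capture(cam); c=r.get_calibration(cam); W=cloud(d,c)
    ok=d>0
    print(cam,"table z",np.median(W[...,2][ok]))
    for n in ("bench_rack","store_rack"):
        R=r.regions_of(cam,n)
        for g in R[:2]:
            m=g["pixels"]&ok; X=W[m]; s=(X[:,2]>16)&(X[:,2]<30)
            rc=cv2.minAreaRect(X[s][:,:2].astype(np.float32)); print(n,g["p"],g["box"],m.sum(),s.sum(),rc, np.percentile(X[:,2],[5,50,95]))
    for n in ("red","yellow","blue","green"):
        for k in ("jar_","tile_"):
            R=r.regions_of(cam,k+n)
            for g in R[:3]:
                m=g["pixels"]&ok
                if m.sum()<5: continue
                X=W[m]
                if k=="jar_":
                    s=X[:,2]>np.percentile(X[:,2],97)-5; X=X[s]
                    (a,b),rad=cv2.minEnclosingCircle(X[:,:2].astype(np.float32))
                    print(k+n,round(g["p"],2),g["box"],"circ",round(a,1),round(b,1),round(rad,1),"med",np.median(X,0).round(1))
                else: print(k+n,round(g["p"],2),g["box"],np.median(X,0).round(1),cv2.minAreaRect(X[:,:2].astype(np.float32)))
E
```

```text
top table z 0.38566176257631923
bench_rack 0.91 [331.3, 167.8, 146.6, 43.8] 2946 1263 ((574.7562866210938, -185.18505859375), (73.07964324951172, 285.9064025878906), 3.868182897567749) [ 2.86513133 10.64810396 24.13299421]
store_rack 0.81 [135.8, 151.3, 148.9, 77.2] 5536 1549 ((570.4194946289062, 200.32012939453125), (73.9931869506836, 284.2427978515625), 19.772504806518555) [ 3.44088008  7.31298214 23.45311774]
jar_red 0.55 [383.5, 170.1, 25.9, 32.6] circ 571.7 -156.5 22.5 med [ 571.1 -156.    80.8]
tile_red 0.83 [381.6, 211.1, 21.7, 15.1] [ 518.3 -158.3    7.8] ((517.5672607421875, -158.54867553710938), (21.921403884887695, 41.30342483520508), 0.19624179601669312)
tile_red 0.56 [135.3, 149.9, 149.0, 80.6] [569.6 203.2   7.3] ((572.0472412109375, 204.88870239257812), (82.63387298583984, 292.0574645996094), 19.67038917541504)
jar_yellow 0.98 [347.6, 171.2, 30.4, 33.7] circ 565.8 -92.4 22.3 med [565.  -91.8  80.8]
jar_yellow 0.96 [326.6, 113.2, 23.4, 32.5] circ 681.8 -47.4 22.5 med [681.4 -47.8  75. ]
jar_yellow 0.63 [370.5, 119.9, 29.3, 35.6] circ 673.5 -135.8 22.8 med [ 672.7 -135.9
[... 1110 characters left out ...]
red 0.69 [233.5, 195.7, 25.1, 32.2] circ 574.8 -155.8 21.8 med [ 576.7 -155.    80.5]
tile_red 0.52 [266.9, 189.5, 22.1, 41.6] [582.5 -90.5  59.5] ((527.5018310546875, -82.21391296386719), (44.30116271972656, 151.17994689941406), 78.06360626220703)
jar_yellow 0.92 [244.1, 232.7, 23.0, 38.1] circ 675.2 -135.5 22.6 med [ 676.5 -135.    74.7]
jar_yellow 0.9 [266.1, 190.2, 21.9, 40.4] circ 566.6 -92.6 23.0 med [569.9 -92.5  80.5]
jar_yellow 0.7 [283.8, 164.6, 23.3, 32.3] circ 455.3 -43.1 23.4 med [458.7 -43.3  74.4]
jar_blue 0.79 [173.6, 205.5, 28.1, 34.1] circ 583.0 -289.1 23.0 med [ 584.6 -288.4   80.5]
jar_green 0.94 [205.0, 199.3, 23.8, 36.5] circ 577.5 -224.1 23.4 med [ 579.5 -224.    80.4]
```

```bash
python3 - <<'E'
from h import *
Z=[]
for cam in ("top","scene"):
    p,d=r.capture(cam); c=r.get_calibration(cam); W=cloud(d,c)
    m=((d>0)&(abs(W[...,2]-81)<3)&(abs(W[...,0]-575)<50)&(abs(W[...,1]+190)<150)).astype(np.uint8)
    n,l,st,_=cv2.connectedComponentsWithStats(m)
    for i in range(1,n):
        if st[i,4]>50:
            (a,b),rad=cv2.minEnclosingCircle(W[l==i][:,:2].astype(np.float32)); 
            lo=np.percentile(W[l==i][:,:2],1,axis=0);hi=np.percentile(W[l==i][:,:2],99,axis=0)
            print(cam,round(a,1),round(b,1),round(rad,1),((lo+hi)/2).round(1),(hi-lo).round(1),p[l==i].mean(0).round())
    b=((W[...,2]>95)&(d>0)&(W[...,0]>380)&(W[...,0]<760)&(abs(W[...,1])<520)).astype(np.uint8)
    n,l,st,_=cv2.connectedComponentsWithStats(b)
    for i in range(1,n):
        if st[i,4]>20: print(cam,"tall",W[l==i].min(0).round(),W[l==i].max(0).round(),st[i])
    im=cv2.resize(p,None,fx=2,fy=2,interpolation=cv2.INTER_CUBIC)
    for (ox,oy,yw,z) in ((575.4,-190.7,4.1,22),(572.7,194.7,19.66,22)):
        a=np.radians(yw);ex=np.array([np.cos(a),np.sin(a)]);ey=np.array([-np.sin(a),np.cos(a)])
        for s in (-100.5,-33.5,33.5,100.5):
            q=[np.r_[np.array([ox,oy])+ex*31*i+ey*(s+31*j),22] for i,j in((1,1),(1,-1),(-1,-1),(-1,1))]
            cv2.polylines(im,[(proj(q,c)*2+.5).round().astype(int)],True,(255,0,255),1)
        q=[np.r_[np.array([ox,oy])+ex*36*i+ey*j,22] for i,j in((1,146),(1,-134),(-1,-134),(-1,146))]
        cv2.polylines(im,[(proj(q,c)*2+.5).round().astype(int)],True,(255,255,0),1)
    im=im[270:470,250:1000] if cam=="top" else im[340:510,300:930]
    cv2.imwrite(f"pics/ov_{cam}.png",im)
E
```

```text
top 580.7 -289.4 22.6 [ 581.2 -289.5] [41.7 41.7] [135.  62.  24.]
top 576.1 -224.5 22.6 [ 576.  -224.3] [42.3 41.5] [ 46. 115.  29.]
top 571.7 -156.5 22.3 [ 571.2 -157. ] [41.6 40.1] [ 18.  25. 171.]
top 566.0 -92.5 22.4 [565.9 -92.5] [42.7 41.8] [ 12. 167. 169.]
top tall [479. 467.  95.] [530. 520. 153.] [  9 199  42  30 831]
scene 567.6 -91.9 22.8 [567.1 -91.4] [42.7 41.8] [ 84. 209. 223.]
scene 572.8 -155.7 22.6 [ 573.6 -156.3] [41.9 40.7] [ 46.  50. 206.]
scene 577.3 -224.3 23.2 [ 577.7 -223.9] [43.7 41.9] [ 78. 145.  64.]
scene 582.8 -287.9 22.4 [ 582.7 -288.2] [41.7 40.8] [156.  86.  46.]
scene tall [484. 470.  95.] [533. 515. 151.] [504 144  25  29 410]
```

View pics/ov_top.png

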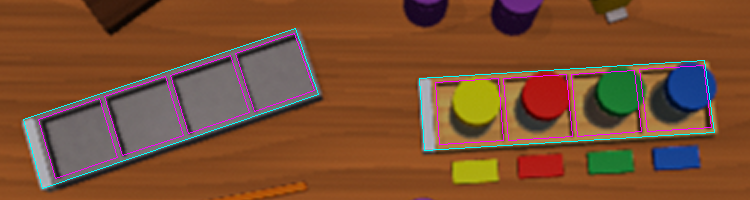

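View pics/ov_scene.png

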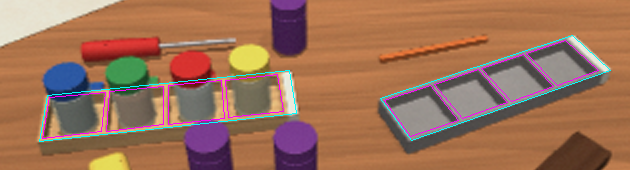

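Choice: yellow lid first (top 363,186). The close crop shows it at (475,100), clearly different from the purple jars, and the overlaid rack models fit in both views.

```bash
cat > plan.py <<'E'
# usage: plan.py x y z yawdeg nrows : prints rows (world-linear) in tool frame, per 5-row call
import sys
from h import *
from scipy.spatial.transform import Rotation as Ro
x,y,z,yaw=map(float,sys.argv[1:5]); n=int(sys.argv[5])
s=r.state(); p0=s["ee_pos"]; R0=Ro.from_euler("xyz",s["eef_rot"]); R1=Ro.from_euler("xyz",[180,0,yaw],degrees=True)
rv=(R0.inv()*R1).as_rotvec(degrees=True)
print("t",round(s["time"],2),p0.round(1),np.degrees(s["eef_rot"]).round(2),"F",s["wrist_force"].round(1),"w",round(s["gripper_width"],1))
t=np.arange(1,n+1)/n
pos=lambda a:p0+(np.array([x,y,z])-p0)*a
rot=lambda a:R0*Ro.from_rotvec(rv*a,degrees=True)
pb,Rb=p0,R0
for k in range(0,n,5):
    out=[]
    for i in range(k,min(k+5,n)):
        out.append(np.r_[Rb.inv().apply(pos(t[i])-pb),(Rb.inv()*rot(t[i])).as_rotvec(degrees=True)].round(1)+0)
    while len(out)<5: out.append(out[-1])
    print("[",", ".join(", ".join(f"{v:g}" for v in o) for o in out),"]")
    a=t[min(k+4,n-1)]; pb,Rb=pos(a),rot(a)
E
python3 plan.py 567 -92 200 94.1 20; python3 -c "
from workcell import r; print(r.state()['q'])"
```

```text
t 1.35 [ 234.3 -606.3  222.5] [-180.      0.     21.13] F [ 0.4 -0.1  0.2] w 87.0
[ 24.8, -18, 1.1, 0, 0, -3.6, 49.6, -36, 2.3, 0, 0, -7.3, 74.4, -54, 3.4, 0, 0, -10.9, 99.1, -72, 4.5, 0, 0, -14.6, 123.9, -89.9, 5.6, 0, 0, -18.2 ]
[ 29.2, -9.3, 1.1, 0, 0, -3.6, 58.3, -18.7, 2.3, 0, 0, -7.3, 87.5, -28, 3.4, 0, 0, -10.9, 116.7, -37.3, 4.5, 0, 0, -14.6, 145.9, -46.6, 5.6, 0, 0, -18.2 ]
[ 30.6, 0.3, 1.1, 0, 0, -3.6, 61.2, 0.5, 2.3, 0, 0, -7.3, 91.9, 0.8, 3.4, 0, 0, -10.9, 122.5, 1.1, 4.5, 0, 0, -14.6, 153.1, 1.4, 5.6, 0, 0, -18.2 ]
[ 29, 9.8, 1.1, 0, 0, -3.6, 58, 19.7, 2.3, 0, 0, -7.3, 87, 29.5, 3.4, 0, 0, -10.9, 116, 39.4, 4.5, 0, 0, -14.6, 145, 49.2, 5.6, 0, 0, -18.2 ]
[ 1.10279232  0.33322565  0.03990964  1.46542857 -0.01339072  1.34325686
 -0.05853955]
```

Emit:
carry_out --moves '[25,-18,1,0,0,-3.6,50,-36,2,0,0,-7.3,74,-54,3,0,0,-11,99,-72,4,0,0,-14.6,124,-90,5,0,0,-18.2]' --gripper 1

```text
time: 1.85
ee_pos: [318.1, -476.6, 217.6]
eef_rot: [3.141, 0.0, 0.689]
wrist_force: [0.2, 1.0, 0.2]
gripper_width: 86.6
```

Emit:
carry_out --moves '[29,-9,1,0,0,-3.6,58,-19,2,0,0,-7.3,88,-28,3,0,0,-11,117,-37,4,0,0,-14.6,146,-47,5,0,0,-18.2]'

```text
time: 2.35
ee_pos: [402.2, -345.4, 212.6]
eef_rot: [3.141, 0.0, 1.012]
wrist_force: [0.3, -0.5, 0.1]
gripper_width: 87.2
```

```bash
python3 plan.py 567 -92 160 94.1 10
```

```text
t 2.35 [ 402.2 -345.4  212.6] [1.7998e+02 1.0000e-02 5.7970e+01] F [ 0.3 -0.5  0.1] w 87.2
[ 30.2, 0.5, 5.3, 0, 0, -3.6, 60.4, 1, 10.5, 0, 0, -7.2, 90.7, 1.6, 15.8, 0, 0, -10.8, 120.9, 2.1, 21, 0, 0, -14.5, 151.1, 2.6, 26.3, 0, 0, -18.1 ]
[ 28.6, 9.9, 5.3, 0, 0, -3.6, 57.1, 19.7, 10.5, 0, 0, -7.2, 85.7, 29.6, 15.8, 0, 0, -10.8, 114.3, 39.5, 21, 0, 0, -14.5, 142.8, 49.4, 26.3, 0, 0, -18.1 ]
```

Emit:
carry_out --moves '[30,0.5,5,0,0,-3.6,60,1,10,0,0,-7.2,91,1.5,16,0,0,-10.8,121,2,21,0,0,-14.5,151,2.5,26,0,0,-18.1]'

```text
time: 2.85
ee_pos: [485.4, -216.3, 186.3]
eef_rot: [3.141, 0.0, 1.333]
wrist_force: [-0.1, -0.4, -0.4]
gripper_width: 86.9
```

Emit:
carry_out --moves '[29,10,5,0,0,-3.6,57,20,10,0,0,-7.2,86,30,16,0,0,-10.8,114,39.5,21,0,0,-14.5,143,49.5,26,0,0,-18.1]'

```text
time: 3.35
ee_pos: [567.9, -86.7, 160.1]
eef_rot: [3.141, 0.0, 1.654]
wrist_force: [-0.5, -0.5, 0.2]
gripper_width: 87.2
```

```bash
python3 plan.py 566.8 -92 40 94.1 5;python3 - <<'E'
from h import *
c=r.get_calibration("wrist"); p,d=r.capture("wrist"); cv2.imwrite("pics/w1.png",p)
W=cloud(d,c)
m=((d>0)&(abs(W[...,2]-81)<4)&(abs(W[...,0]-575)<60)&(abs(W[...,1]+190)<160)).astype(np.uint8)
n,l,st,_=cv2.connectedComponentsWithStats(m)
for i in range(1,n):
    if st[i,4]>100:
        (a,b),rad=cv2.minEnclosingCircle(W[l==i][:,:2].astype(np.float32)); print(a,b,rad,p[l==i].mean(0).round(),np.median(W[l==i][:,2]))
E
```

```text
t 3.35 [567.9 -86.7 160.1] [1.7998e+02 1.0000e-02 9.4750e+01] F [-0.5 -0.5  0.2] w 87.2
[ -1, -0.3, 24, 0, 0, 0.1, -2.1, -0.6, 48, 0, 0, 0.3, -3.1, -1, 72.1, 0, 0, 0.4, -4.2, -1.3, 96.1, 0, 0, 0.5, -5.2, -1.6, 120.1, 0, 0, 0.7 ]
564.9498901367188 -95.13355255126953 22.59892463684082 [101. 213. 238.] 80.25691453686396
571.489501953125 -162.39979553222656 21.418758392333984 [ 78.  86. 246.] 80.26269617686702
```

View pics/w1.png

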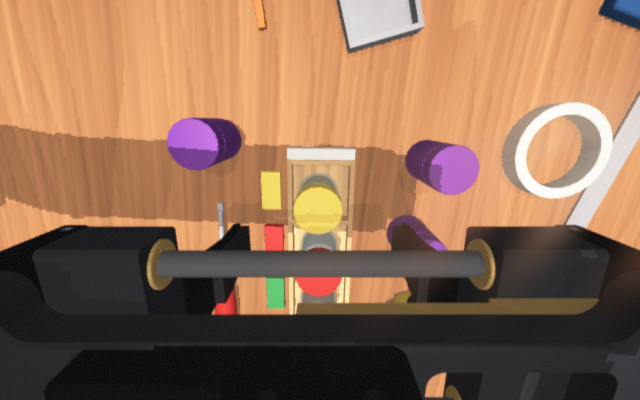

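```bash
cat > wl.py <<'E'
from h import *
r.capture("wrist"); s=r.state(); c=r.get_calibration("wrist"); p,d=r.capture("wrist")
print(s["ee_pos"].round(1))
W=cloud(d,c)
m=((d>0)&(abs(W[...,2]-81)<4)&(abs(W[...,0]-575)<60)&(abs(W[...,1]+190)<160)).astype(np.uint8)
n,l,st,_=cv2.connectedComponentsWithStats(m)
for i in range(1,n):
    if st[i,4]>100:
        (a,b),rad=cv2.minEnclosingCircle(W[l==i][:,:2].astype(np.float32)); print(a,b,rad,p[l==i].mean(0).round(),np.median(W[l==i][:,2]))
E
python3 wl.py; python3 plan.py 566.5 -92.5 40 94.1 10
```

```text
[568.6 -82.7 159.6]
565.1455078125 -95.07015991210938 22.490434646606445 [100. 211. 237.] 80.25717882663048
571.3636474609375 -159.59027099609375 21.972009658813477 [ 78.  86. 246.] 80.2252463433085
t 3.5 [567.8 -85.4 159.8] [-1.7999e+02 -7.0000e-02  9.4820e+01] F [-0.8 -0.7  0.8] w 87.0
[ -0.7, -0.2, 12, 0, 0, 0.1, -1.4, -0.4, 24, 0, 0, 0.1, -2.1, -0.6, 35.9, 0, 0, 0.2, -2.9, -0.8, 47.9, 0, 0, 0.3, -3.6, -1, 59.9, 0, 0, 0.4 ]
[ -0.7, -0.2, 12, 0, 0, 0.1, -1.4, -0.4, 24, 0, 0, 0.1, -2.1, -0.6, 35.9, 0, 0, 0.2, -2.8, -0.8, 47.9, 0, 0, 0.3, -3.5, -0.9, 59.9, 0, 0, 0.4 ]
```

Emit:
carry_out --moves '[-3,-0.5,10,0,0,0.4,-5,-1,25,0,0,0.7,-7,-1.5,42,0,0,0.7,-7,-2,55,0,0,0.7,-7,-2,60,0,0,0.7]'

```text
time: 4.0
ee_pos: [564.9, -93.1, 97.6]
eef_rot: [-3.139, -0.002, 1.641]
wrist_force: [-1.5, 0.4, 0.5]
gripper_width: 87.2
```

```bash
python3 wl.py; python3 plan.py 566.3 -93 40 94.1 5
```

```text
[565.1 -92.9  97.7]
565.087646484375 -94.8642807006836 22.430500030517578 [103. 214. 239.] 80.22628622262145
570.6185913085938 -155.47036743164062 21.68226432800293 [ 54.  60. 191.] 80.10106788575229
t 4.1 [565.7 -92.7  98.8] [-1.799e+02 -9.000e-02  9.409e+01] F [-0.4  1.1  0.7] w 87.0
[ -0.1, 0.1, 11.8, 0, 0, 0, -0.2, 0.3, 23.5, 0, 0, 0, -0.3, 0.4, 35.3, -0.1, -0.1, 0, -0.4, 0.6, 47, -0.1, -0.1, 0, -0.5, 0.7, 58.8, -0.1, -0.1, 0 ]
```

Emit:
carry_out --moves '[-0.5,0,15,0,0,0,-1,0,32,0,0,0,-1,0.5,48,0,0,0,-1,0.5,57,0,0,0,-1,0.5,59,0,0,0]'

```text
time: 4.6
ee_pos: [565.4, -93.4, 38.4]
eef_rot: [-3.138, -0.002, 1.642]
wrist_force: [-0.6, 0.1, -0.8]
gripper_width: 86.9
```

Emit:
carry_out --moves '[0,0,0,0,0,0,0,0,0,0,0,0,0,0,0,0,0,0,0,0,0,0,0,0,0,0,0,0,0,0]' --gripper 0 --force 20

```text
time: 5.1
ee_pos: [565.6, -93.4, 38.7]
eef_rot: [-3.139, -0.002, 1.642]
wrist_force: [0.0, -0.1, -0.1]
gripper_width: 54.6
```

```bash
python3 -c "
from h import *
p,d=r.capture('scene'); cv2.imwrite('pics/g1.png',cv2.resize(p[120:300,130:480],None,fx=2,fy=2))"
python3 plan.py 566.3 -93 150 94.1 5
```

```text
t 5.15 [565.5 -93.4  38.6] [-1.7982e+02 -1.2000e-01  9.4090e+01] F [-0.4 -0.8  0.6] w 51.2
[ 0.1, 0.1, -22.3, 0, 0, 0, 0.2, 0.2, -44.5, -0.1, 0, 0, 0.4, 0.3, -66.8, -0.1, -0.1, 0, 0.5, 0.3, -89.1, -0.1, -0.1, 0, 0.6, 0.4, -111.4, -0.2, -0.1, 0 ]
```

View pics/g1.png

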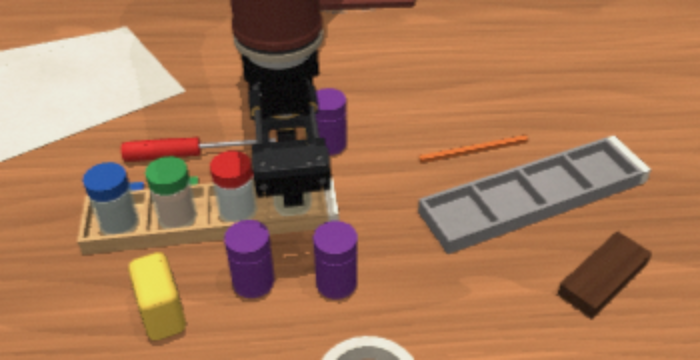

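The gripper is over the yellow jar (crop 290,190) and still closing: 51.2 mm, about 70 mm/s. I'll hold for one more call.

Emit:
carry_out --moves '[0,0,0,0,0,0,0,0,0,0,0,0,0,0,0,0,0,0,0,0,0,0,0,0,0,0,0,0,0,0]'

```text
time: 5.65
ee_pos: [565.6, -93.4, 38.7]
eef_rot: [-3.138, -0.002, 1.642]
wrist_force: [-0.5, 1.2, 1.2]
gripper_width: 44.2
```

Emit:
carry_out --moves '[0,0,-8,0,0,0,0,0,-25,0,0,0,0,0,-48,0,0,0,0,0,-64,0,0,0,0,0,-70,0,0,0]'

```text
time: 6.15
ee_pos: [566.7, -93.7, 110.7]
eef_rot: [-3.141, -0.001, 1.642]
wrist_force: [-0.0, 0.0, -1.1]
gripper_width: 44.8
```

```bash
python3 plan.py 606.5 100 109 109.7 10
```

```text
t 6.15 [566.7 -93.7 110.7] [-1.7997e+02 -7.0000e-02  9.4090e+01] F [-0.   0.  -1.1] w 44.8
[ 19, 5.3, 0.2, 0, 0, -1.6, 38.1, 10.7, 0.4, 0, 0, -3.1, 57.1, 16, 0.6, 0, 0, -4.7, 76.1, 21.4, 0.8, 0, 0, -6.2, 95.2, 26.7, 1, 0, 0, -7.8 ]
[ 18.1, 7.9, 0.2, 0, 0, -1.6, 36.3, 15.8, 0.4, 0, 0, -3.1, 54.4, 23.6, 0.6, 0, 0, -4.7, 72.5, 31.5, 0.7, 0, 0, -6.2, 90.7, 39.4, 0.9, 0, 0, -7.8 ]
```

Emit:
carry_out --moves '[8,2,0,0,0,-0.6,25,7,0,0,0,-2,45,13,0,0,0,-4,70,20,0,0,0,-6,95,27,0,0,0,-7.8]'

```text
time: 6.65
ee_pos: [586.7, 6.4, 110.1]
eef_rot: [-3.14, -0.002, 1.783]
wrist_force: [0.1, 0.4, -1.3]
gripper_width: 44.7
```

```bash
python3 plan.py 606.5 100 109 109.7 5
```

```text
t 6.65 [586.7   6.4 110.1] [-1.7992e+02 -1.4000e-01  1.0216e+02] F [ 0.1  0.4 -1.3] w 44.7
[ 17.5, 7.8, 0.2, 0, 0, -1.5, 34.9, 15.6, 0.5, 0, -0.1, -3, 52.4, 23.5, 0.7, 0, -0.1, -4.5, 69.9, 31.3, 1, -0.1, -0.1, -6, 87.3, 39.1, 1.2, -0.1, -0.1, -7.5 ]
```

Emit:
carry_out --moves '[25,11,0,0,0,-2.2,50,22,0,0,0,-4.3,70,31,0,0,0,-6,82,37,0,0,0,-7.2,87,39,0,0,-0.1,-7.5]'

```text
time: 7.15
ee_pos: [606.0, 102.7, 109.6]
eef_rot: [-3.14, -0.002, 1.919]
wrist_force: [0.7, 0.6, -2.3]
gripper_width: 44.9
```

Emit:
carry_out --moves '[0,0,0,0,0,0,0,0,0,0,0,0,0,0,0,0,0,0,0,0,0,0,0,0,0,0,0,0,0,0]'

```text
time: 7.65
ee_pos: [606.1, 101.9, 109.7]
eef_rot: [-3.14, -0.002, 1.917]
wrist_force: [0.6, 0.0, -1.5]
gripper_width: 45.0
```

```bash
cat > chk.py <<'E'
# store rack check: refit of rack and high lids
from h import *
import sys
for cam in ("top","scene"):
    c=r.get_calibration(cam); p,d=r.capture(cam); W=cloud(d,c)
    cv2.imwrite(f"pics/{sys.argv[1]}_{cam}.png",cv2.resize(p[100:300,100:500],None,fx=2,fy=2))
python3=0
E
python3 chk.py p1; python3 plan.py 606.5 100 55 109.7 5
```

```text
t 7.75 [606.1 102.2 109.7] [-1.7991e+02 -1.1000e-01  1.0988e+02] F [-0.5  0.6 -1.6] w 44.6
[ -0.5, -0.1, 10.9, 0, 0, 0, -0.9, -0.1, 21.9, 0, 0, 0.1, -1.4, -0.2, 32.8, -0.1, -0.1, 0.1, -1.9, -0.2, 43.7, -0.1, -0.1, 0.1, -2.3, -0.3, 54.7, -0.1, -0.1, 0.2 ]
```

View pics/p1_scene.png

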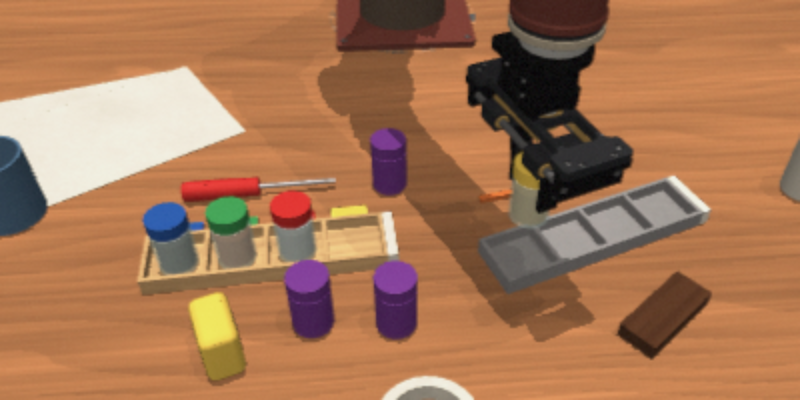

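The yellow jar (crop 527,190) is held upright over the pocket farthest from the white end (517,255). I'll descend.

Emit:
carry_out --moves '[-0.5,0,10,0,0,0,-1,0,25,0,0,0,-1.5,0,42,0,0,0.1,-2,0,54,0,0,0.1,-2,0,59,0,0,0.1]'

```text
time: 8.25
ee_pos: [605.4, 100.1, 48.1]
eef_rot: [-3.137, -0.003, 1.916]
wrist_force: [1.1, -0.4, -1.2]
gripper_width: 44.4
```

```bash
python3 plan.py 606.5 100 39 109.7 5
```

```text
t 8.25 [605.4 100.1  48.1] [-1.7973e+02 -1.6000e-01  1.0979e+02] F [ 1.1 -0.4 -1.2] w 44.4
[ -0.1, 0.2, 1.8, -0.1, 0, 0, -0.2, 0.4, 3.6, -0.1, -0.1, 0, -0.3, 0.7, 5.5, -0.2, -0.1, 0.1, -0.4, 0.9, 7.3, -0.2, -0.1, 0.1, -0.5, 1.1, 9.1, -0.3, -0.2, 0.1 ]
```

Emit:
carry_out --moves '[0,0.5,2,-0.1,0,0,0,1,4,-0.2,0,0,0,1,6,-0.3,0,0,0,1,7.5,-0.3,0,0,0,1,9,-0.3,0,0]'

```text
time: 8.75
ee_pos: [606.5, 100.4, 39.4]
eef_rot: [3.14, -0.003, 1.916]
wrist_force: [0.2, 0.3, -2.0]
gripper_width: 44.8
```

Emit:
carry_out --moves '[0,0,0.3,0,0,0,0,0,0.3,0,0,0,0,0,0.3,0,0,0,0,0,0.3,0,0,0,0,0,0.3,0,0,0]'

```text
time: 9.25
ee_pos: [606.6, 100.5, 39.2]
eef_rot: [3.14, -0.003, 1.916]
wrist_force: [-0.2, -0.5, -1.4]
gripper_width: 44.5
```

Emit:
carry_out --moves '[0,0,0.5,0,0,0,0,0,1,0,0,0,0,0,1,0,0,0,0,0,1,0,0,0,0,0,1,0,0,0]'

```text
time: 9.75
ee_pos: [606.7, 100.5, 38.7]
eef_rot: [3.14, -0.002, 1.916]
wrist_force: [-3.0, -0.2, 6.5]
gripper_width: 45.0
```

Contact with the floor (+6.5 N). Releasing.

Emit:
carry_out --moves '[0,0,0,0,0,0,0,0,0,0,0,0,0,0,0,0,0,0,0,0,0,0,0,0,0,0,0,0,0,0]' --gripper 0.85

```text
time: 10.25
ee_pos: [606.7, 100.5, 38.6]
eef_rot: [3.14, -0.002, 1.916]
wrist_force: [0.7, 0.3, 0.8]
gripper_width: 72.0
```

Emit:
carry_out --moves '[0,0,-6,0,0,0,0,0,-22,0,0,0,0,0,-48,0,0,0,0,0,-76,0,0,0,0,0,-100,0,0,0]'

```text
time: 10.75
ee_pos: [607.1, 100.6, 141.7]
eef_rot: [3.138, -0.002, 1.916]
wrist_force: [1.0, 0.4, 0.2]
gripper_width: 74.0
```

```bash
python3 plan.py 572 -156.5 139 94.1 10
```

```text
t 10.75 [607.1 100.6 141.7] [ 1.7981e+02 -1.2000e-01  1.0980e+02] F [1.  0.4 0.2] w 74.0
[ -23, -12, 0.2, 0, 0, 1.6, -46, -24, 0.4, 0, 0, 3.1, -69, -36, 0.5, 0.1, 0, 4.7, -92, -48, 0.7, 0.1, -0.1, 6.3, -115, -60, 0.9, 0.1, -0.1, 7.9 ]
[ -24.4, -8.8, 0.2, 0, 0, 1.6, -48.8, -17.5, 0.5, 0, 0, 3.1, -73.3, -26.3, 0.7, 0.1, 0, 4.7, -97.7, -35, 0.9, 0.1, -0.1, 6.3, -122.1, -43.8, 1.1, 0.1, -0.1, 7.9 ]
```

Emit:
carry_out --moves '[-12,-6,0,0,0,0.8,-36,-18,0,0,0,2.5,-63,-32,0,0.1,0,4.3,-90,-47,0.5,0.1,0,6.2,-117,-61,1,0.1,0,8]' --gripper 1

```text
time: 11.25
ee_pos: [588.8, -32.0, 140.7]
eef_rot: [3.14, -0.002, 1.775]
wrist_force: [-0.8, -0.9, -0.0]
gripper_width: 87.4
```

Emit:
carry_out --moves '[-30,-11,0,0,0,2,-62,-22,0,0,0,4,-93,-33,0.5,0,0,6,-112,-40,1,0.1,0,7.4,-120,-43,1,0.1,-0.1,7.8]'

```text
time: 11.75
ee_pos: [570.3, -160.8, 139.5]
eef_rot: [-3.141, 0.0, 1.635]
wrist_force: [-0.4, -0.9, 0.4]
gripper_width: 87.1
```

```bash
python3 chk.py p2; python3 wl.py; python3 plan.py 571.8 -157 90 94.1 5
```

```text
[ 571.2 -157.1  139.5]
571.0435791015625 -158.86183166503906 22.4427490234375 [ 61.  66. 210.] 80.23534616367886
575.5782470703125 -228.15496826171875 22.47554588317871 [122. 206. 104.] 80.30006912858977
t 11.95 [ 571.4 -156.3  139.5] [-1.800e+02 -7.000e-02  9.403e+01] F [ 0.4 -0.4  0.7] w 87.3
[ -0.2, 0.1, 9.9, 0, 0, 0, -0.3, 0.1, 19.8, 0, 0, 0, -0.5, 0.2, 29.7, 0, 0, 0, -0.7, 0.3, 39.6, 0, -0.1, -0.1, -0.8, 0.4, 49.5, 0, -0.1, -0.1 ]
```

View pics/p2_scene.png

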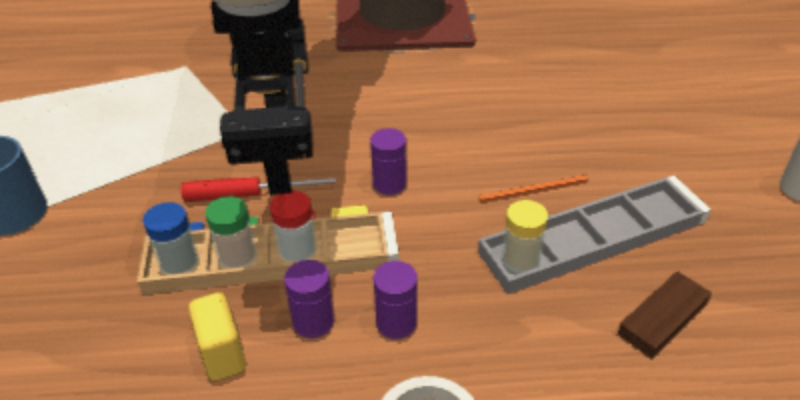

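View pics/p2_top.png

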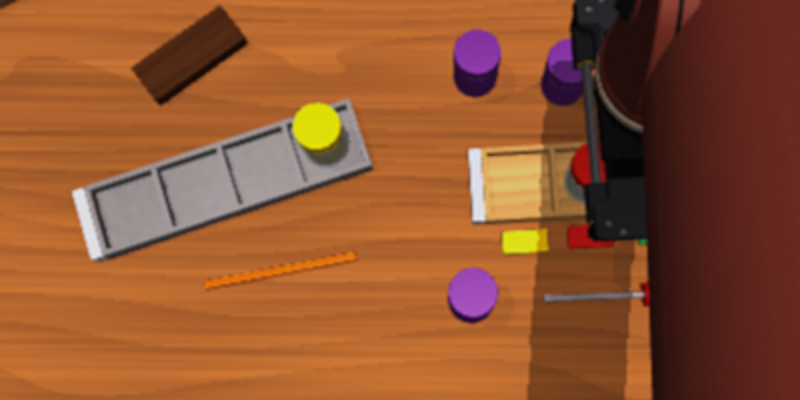

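The yellow jar stands upright in the far pocket (scene crop 525,240; top crop 317,127). Next, the red jar.

Emit:
carry_out --moves '[-0.5,0,10,0,0,0,-1,0,26,0,0,0,-1,0.2,44,0,0,0,-1,0.4,60,0,0,0,-1,0.4,72,0,0,0]'

```text
time: 12.45
ee_pos: [571.0, -156.4, 65.2]
eef_rot: [-3.14, -0.002, 1.642]
wrist_force: [0.1, 0.7, 0.6]
gripper_width: 87.0
```

```bash
python3 plan.py 571.8 -157.2 39 94.1 5
```

```text
t 12.45 [ 571.  -156.4   65.2] [-1.7988e+02 -1.2000e-01  9.4080e+01] F [0.1 0.7 0.6] w 87.0
[ -0.2, 0.2, 5.2, 0, 0, 0, -0.4, 0.3, 10.5, 0, 0, 0, -0.5, 0.5, 15.7, -0.1, -0.1, 0, -0.7, 0.6, 20.9, -0.1, -0.1, 0, -0.9, 0.8, 26.2, -0.1, -0.1, 0 ]
```

Emit:
carry_out --moves '[-0.5,0,10,0,0,0,-1,0.5,18,0,0,0,-1,0.8,23,-0.1,0,0,-1,0.8,26,-0.1,-0.1,0,-1,0.8,26,-0.1,-0.1,0]'

```text
time: 12.95
ee_pos: [571.9, -157.3, 39.1]
eef_rot: [-3.141, -0.0, 1.642]
wrist_force: [-0.7, -0.2, 0.4]
gripper_width: 87.2
```

Emit:
carry_out --moves '[0,0,0,0,0,0,0,0,0,0,0,0,0,0,0,0,0,0,0,0,0,0,0,0,0,0,0,0,0,0]' --gripper 0 --force 20

```text
time: 13.45
ee_pos: [572.0, -157.3, 39.3]
eef_rot: [-3.142, -0.0, 1.642]
wrist_force: [0.8, 0.1, 0.5]
gripper_width: 54.9
```

Emit:
carry_out --moves '[0,0,0,0,0,0,0,0,0,0,0,0,0,0,0,0,0,0,0,0,0,0,0,0,0,0,0,0,0,0]'

```text
time: 13.95
ee_pos: [571.9, -157.3, 39.3]
eef_rot: [-3.141, -0.0, 1.642]
wrist_force: [-1.2, 0.0, 1.4]
gripper_width: 44.5
```

Gripped at 44.5 mm. I'll lift to about z=150 to clear the yellow jar on the way.

Emit:
carry_out --moves '[0,0,-8,0,0,0,0,0,-30,0,0,0,0,0,-65,0,0,0,0,0,-98,0,0,0,0,0,-112,0,0,0]'

```text
time: 14.45
ee_pos: [573.4, -157.4, 155.0]
eef_rot: [3.137, 0.001, 1.642]
wrist_force: [0.5, -0.7, -1.5]
gripper_width: 44.2
```

```bash
python3 plan.py 584 163.1 150 109.7 15
```

```text
t 14.45 [ 573.4 -157.4  155. ] [1.7976e+02 8.0000e-02 9.4090e+01] F [ 0.5 -0.7 -1.5] w 44.2
[ 21.3, 2.2, 0.3, 0, 0, -1, 42.5, 4.4, 0.6, 0, 0, -2.1, 63.8, 6.7, 0.9, 0, 0, -3.1, 85.1, 8.9, 1.3, 0.1, 0, -4.2, 106.3, 11.1, 1.6, 0.1, 0, -5.2 ]
[ 21, 4.1, 0.3, 0, 0, -1, 42, 8.3, 0.6, 0, 0, -2.1, 62.9, 12.4, 1, 0, 0, -3.1, 83.9, 16.6, 1.3, 0.1, 0, -4.2, 104.9, 20.7, 1.6, 0.1, 0, -5.2 ]
[ 20.5, 6, 0.3, 0, 0, -1, 41, 12.1, 0.7, 0, 0, -2.1, 61.5, 18.1, 1, 0, 0, -3.1, 82.1, 24.1, 1.3, 0.1, 0, -4.2, 102.6, 30.1, 1.7, 0.1, 0, -5.2 ]
```

Emit:
carry_out --moves '[7,1,0,0,0,-0.3,23,2,0,0,0,-1,46,5,0,0,0,-2,74,8,0,0,0,-3.5,102,11,0,0,0,-5]'

```text
time: 14.95
ee_pos: [576.1, -51.3, 153.2]
eef_rot: [3.14, 0.0, 1.733]
wrist_force: [0.2, -0.3, -1.3]
gripper_width: 44.8
```

Emit:
carry_out --moves '[28,5,0,0,0,-1.4,56,11,0,0,0,-2.8,84,16,0,0,0,-4.2,112,22,0,0,0,-5.5,137,27,0,0,0,-6.8]'

```text
time: 15.45
ee_pos: [578.8, 92.4, 151.7]
eef_rot: [-3.141, -0.001, 1.857]
wrist_force: [0.3, 0.4, -3.0]
gripper_width: 44.7
```

```bash
python3 plan.py 584 163.1 145 109.7 5
```

```text
t 15.45 [578.8  92.4 151.7] [-1.7997e+02 -6.0000e-02  1.0637e+02] F [ 0.3  0.4 -3. ] w 44.7
[ 13.3, 5, 1.4, 0, 0, -0.7, 26.5, 10, 2.7, 0, 0, -1.3, 39.8, 15, 4.1, 0, 0, -2, 53.1, 19.9, 5.4, 0, -0.1, -2.7, 66.4, 24.9, 6.8, 0, -0.1, -3.3 ]
```

Emit:
carry_out --moves '[20,7,0,0,0,-1,40,15,1,0,0,-2,55,21,2,0,0,-2.8,64,24,2,0,0,-3.3,66,25,2,0,-0.1,-3.3]'

```text
time: 15.95
ee_pos: [583.4, 164.5, 149.2]
eef_rot: [-3.14, -0.0, 1.917]
wrist_force: [-0.4, -0.7, -0.7]
gripper_width: 44.4
```

```bash
python3 chk.py p3; python3 plan.py 584 163.1 60 109.7 5
```

```text
t 16.05 [584.1 162.6 149.5] [-1.7994e+02  5.0000e-02  1.0967e+02] F [ 0.1 -0.5 -1.4] w 44.9
[ 0.1, 0, 17.9, 0, 0, 0, 0.2, 0.1, 35.8, 0, 0, 0, 0.3, 0.1, 53.7, 0, 0, 0, 0.4, 0.2, 71.6, 0, 0, 0, 0.5, 0.2, 89.5, -0.1, 0, 0 ]
```

View pics/p3_scene.png

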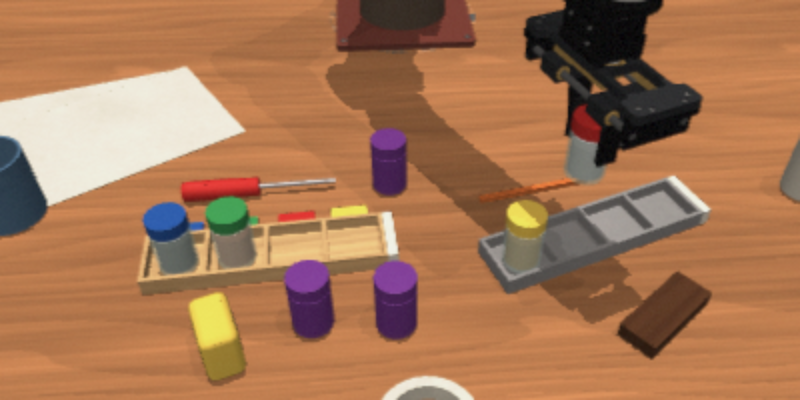

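The red jar is held upright (586,145), above the pocket beside the yellow jar. Descending.

Emit:
carry_out --moves '[0,0,10,0,0,0,0,0,28,0,0,0,0,0,52,0,0,0,0.5,0,74,0,0,0,0.5,0,87,0,0,0]'

```text
time: 16.55
ee_pos: [582.9, 161.3, 60.0]
eef_rot: [-3.138, 0.001, 1.912]
wrist_force: [-0.2, 0.2, -1.8]
gripper_width: 44.9
```

```bash
python3 plan.py 584 163.1 40 109.7 5
```

```text
t 16.55 [582.9 161.3  60. ] [-1.7979e+02  6.0000e-02  1.0958e+02] F [-0.2  0.2 -1.8] w 44.9
[ 0.3, 0.3, 4, 0, 0, 0, 0.5, 0.7, 8, -0.1, 0, 0, 0.8, 1, 12, -0.1, 0, -0.1, 1.1, 1.4, 16, -0.2, 0, -0.1, 1.3, 1.7, 20, -0.2, 0.1, -0.1 ]
```

Emit:
carry_out --moves '[0.5,0.7,5,0,0,0,1,1.3,11,-0.1,0,0,1.3,1.7,16,-0.2,0,0,1.3,1.7,19,-0.2,0,0,1.3,1.7,20,-0.2,0,0]'

```text
time: 17.05
ee_pos: [584.1, 163.1, 40.2]
eef_rot: [3.141, 0.001, 1.913]
wrist_force: [0.3, -1.3, -1.0]
gripper_width: 44.8
```

Emit:
carry_out --moves '[0,0,0.4,0,0,0,0,0,0.8,0,0,0,0,0,1.2,0,0,0,0,0,1.4,0,0,0,0,0,1.4,0,0,0]'

```text
time: 17.55
ee_pos: [584.4, 163.2, 39.3]
eef_rot: [3.141, 0.001, 1.913]
wrist_force: [-2.2, -0.3, 5.2]
gripper_width: 44.6
```

Contact at z=39.3, the same height as the grasp. Releasing.

Emit:
carry_out --moves '[0,0,0,0,0,0,0,0,0,0,0,0,0,0,0,0,0,0,0,0,0,0,0,0,0,0,0,0,0,0]' --gripper 0.85

```text
time: 18.05
ee_pos: [584.3, 163.2, 39.2]
eef_rot: [3.141, 0.001, 1.913]
wrist_force: [0.1, 0.3, -0.9]
gripper_width: 72.0
```

Emit:
carry_out --moves '[0,0,-6,0,0,0,0,0,-22,0,0,0,0,0,-48,0,0,0,0,0,-76,0,0,0,0,0,-100,0,0,0]'

```text
time: 18.55
ee_pos: [584.6, 163.7, 142.2]
eef_rot: [3.139, 0.001, 1.913]
wrist_force: [0.6, -0.5, -0.5]
gripper_width: 73.9
```

```bash
python3 plan.py 576.8 -225 139 94.1 15
```

```text
t 18.55 [584.6 163.7 142.2] [1.7986e+02 8.0000e-02 1.0959e+02] F [ 0.6 -0.5 -0.5] w 73.9
[ -24.2, -9.2, 0.2, 0, 0, 1, -48.5, -18.4, 0.4, 0, 0, 2.1, -72.7, -27.5, 0.7, 0, 0, 3.1, -96.9, -36.7, 0.9, 0, 0, 4.1, -121.2, -45.9, 1.1, 0.1, 0, 5.2 ]
[ -25, -7, 0.2, 0, 0, 1, -49.9, -13.9, 0.4, 0, 0, 2.1, -74.9, -20.9, 0.7, 0, 0, 3.1, -99.9, -27.8, 0.9, 0, 0, 4.1, -124.8, -34.8, 1.1, 0.1, 0, 5.2 ]
[ -25.5, -4.7, 0.2, 0, 0, 1, -51, -9.4, 0.4, 0, 0, 2.1, -76.5, -14.1, 0.7, 0, 0, 3.1, -102, -18.7, 0.9, 0, 0, 4.1, -127.5, -23.4, 1.1, 0.1, 0, 5.2 ]
```

Emit:
carry_out --moves '[-10,-4,0,0,0,0.4,-33,-12,0,0,0,1.4,-62,-23,0,0,0,2.6,-92,-35,0.5,0,0,3.9,-121,-46,1,0,0,5.2]' --gripper 1

```text
time: 19.05
ee_pos: [581.6, 32.5, 141.7]
eef_rot: [3.139, 0.002, 1.821]
wrist_force: [1.3, -0.3, -0.2]
gripper_width: 86.9
```

Emit:
carry_out --moves '[-29,-8,0,0,0,1.2,-58,-16,0,0,0,2.4,-87,-24,0.5,0,0,3.6,-116,-32,1,0,0,4.8,-143,-40,1,0,0,6]'

```text
time: 19.55
ee_pos: [577.8, -117.9, 141.3]
eef_rot: [3.138, 0.002, 1.714]
wrist_force: [0.5, -1.0, 0.2]
gripper_width: 87.4
```

```bash
python3 plan.py 576.8 -225 139 94.1 5
```

```text
t 19.55 [ 577.8 -117.9  141.3] [1.7982e+02 9.0000e-02 9.8230e+01] F [ 0.5 -1.   0.2] w 87.4
[ -21.2, -3.3, 0.5, 0, 0, 0.8, -42.3, -6.5, 0.9, 0.1, 0, 1.7, -63.5, -9.8, 1.4, 0.1, 0.1, 2.5, -84.7, -13, 1.9, 0.1, 0.1, 3.3, -105.9, -16.3, 2.4, 0.2, 0.1, 4.1 ]
```

Emit:
carry_out --moves '[-30,-5,0.5,0,0,1.1,-60,-9,1,0.1,0,2.4,-84,-13,2,0.1,0,3.3,-100,-15.5,2,0.1,0,4,-106,-16,2,0.2,0,4.1]'

```text
time: 20.05
ee_pos: [576.7, -227.1, 139.2]
eef_rot: [-3.141, 0.002, 1.64]
wrist_force: [-0.0, -0.6, 0.4]
gripper_width: 87.1
```

```bash
python3 chk.py p4; python3 wl.py; python3 plan.py 576.5 -225.3 67 94.1 5
```

```text
[ 577.4 -224.   139.3]
575.6451416015625 -227.31207275390625 22.33986473083496 [ 86. 144.  74.] 80.24130595316825
580.1846923828125 -291.85577392578125 22.258913040161133 [210. 120.  75.] 80.23247528047348
t 20.25 [ 577.5 -223.4  139.4] [-1.7999e+02  4.0000e-02  9.4240e+01] F [-0.3  0.5  0.4] w 87.0
[ -0.4, -0.2, 14.5, 0, 0, 0, -0.7, -0.5, 28.9, 0, 0, 0.1, -1.1, -0.7, 43.4, 0, 0, 0.1, -1.4, -0.9, 57.9, 0, 0, 0.1, -1.8, -1.1, 72.4, 0, 0, 0.1 ]
```

View pics/p4_scene.png

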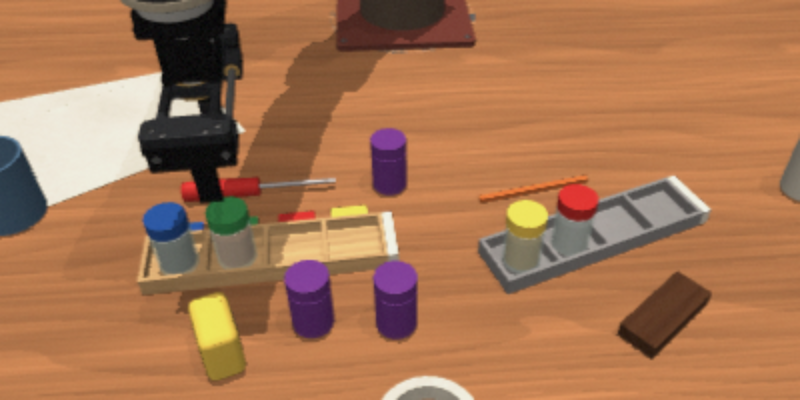

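Yellow (525,240) and red (577,220) stand upright in their pockets. Next, green (230,230).

Emit:
carry_out --moves '[-0.5,0,10,0,0,0,-1,-0.5,26,0,0,0,-1.5,-0.8,44,0,0,0,-1.8,-1,60,0,0,0,-1.8,-1,72,0,0,0]'

```text
time: 20.75
ee_pos: [575.7, -224.7, 65.0]
eef_rot: [-3.14, -0.0, 1.645]
wrist_force: [0.6, -1.1, 0.6]
gripper_width: 86.9
```

```bash
python3 plan.py 576.3 -225.4 39 94.1 5
```

```text
t 20.75 [ 575.7 -224.7   65. ] [-1.7988e+02 -3.0000e-02  9.4270e+01] F [ 0.6 -1.1  0.6] w 86.9
[ -0.2, 0.1, 5.2, 0, 0, 0, -0.3, 0.2, 10.4, 0, 0, 0.1, -0.5, 0.3, 15.6, -0.1, 0, 0.1, -0.6, 0.4, 20.8, -0.1, 0, 0.1, -0.8, 0.6, 26, -0.1, 0, 0.2 ]
```

Emit:
carry_out --moves '[-0.5,0,10,0,0,0,-0.8,0.3,18,0,0,0,-0.8,0.6,23,-0.1,0,0.1,-0.8,0.6,26,-0.1,0,0.2,-0.8,0.6,26,-0.1,0,0.2]'

```text
time: 21.25
ee_pos: [576.4, -225.4, 39.0]
eef_rot: [-3.141, -0.0, 1.642]
wrist_force: [-0.3, -0.2, 0.4]
gripper_width: 87.0
```

Emit:
carry_out --moves '[0,0,0,0,0,0,0,0,0,0,0,0,0,0,0,0,0,0,0,0,0,0,0,0,0,0,0,0,0,0]' --gripper 0 --force 20

```text
time: 21.75
ee_pos: [576.5, -225.5, 39.1]
eef_rot: [-3.142, -0.0, 1.642]
wrist_force: [-0.0, 1.2, -0.5]
gripper_width: 55.3
```

Emit:
carry_out --moves '[0,0,0,0,0,0,0,0,0,0,0,0,0,0,0,0,0,0,0,0,0,0,0,0,0,0,0,0,0,0]'

```text
time: 22.25
ee_pos: [576.5, -225.5, 39.1]
eef_rot: [-3.142, -0.0, 1.642]
wrist_force: [-0.6, -0.3, 1.0]
gripper_width: 44.5
```

Emit:
carry_out --moves '[0,0,-8,0,0,0,0,0,-30,0,0,0,0,0,-65,0,0,0,0,0,-98,0,0,0,0,0,-112,0,0,0]'

```text
time: 22.75
ee_pos: [577.9, -225.8, 155.1]
eef_rot: [3.138, 0.002, 1.642]
wrist_force: [1.0, 0.1, -1.4]
gripper_width: 44.7
```

```bash
python3 plan.py 561.4 226.3 150 109.7 20
```

```text
t 22.75 [ 577.9 -225.8  155.1] [1.7977e+02 1.0000e-01 9.4070e+01] F [ 1.   0.1 -1.4] w 44.7
[ 22.6, 0.8, 0.2, 0, 0, -0.8, 45.2, 1.6, 0.4, 0, 0, -1.6, 67.8, 2.3, 0.7, 0, 0, -2.3, 90.4, 3.1, 0.9, 0, 0, -3.1, 113, 3.9, 1.1, 0.1, 0, -3.9 ]
[ 22.5, 2.3, 0.2, 0, 0, -0.8, 45, 4.6, 0.5, 0, 0, -1.6, 67.5, 7, 0.7, 0, 0, -2.3, 90, 9.3, 0.9, 0, 0, -3.1, 112.5, 11.6, 1.1, 0.1, 0, -3.9 ]
[ 22.3, 3.8, 0.2, 0, 0, -0.8, 44.6, 7.7, 0.5, 0, 0, -1.6, 66.9, 11.5, 0.7, 0, 0, -2.3, 89.2, 15.4, 1, 0, 0, -3.1, 111.5, 19.2, 1.2, 0.1, 0, -3.9 ]
[ 22, 5.4, 0.2, 0, 0, -0.8, 44, 10.7, 0.5, 0, 0, -1.6, 65.9, 16.1, 0.7, 0, 0, -2.3, 87.9, 21.4, 1, 0, 0, -3.1, 109.9, 26.8, 1.2, 0.1, 0, -3.9 ]
```

Emit:
carry_out --moves '[7,0.3,0,0,0,-0.3,24,1,0,0,0,-0.9,48,1.6,0,0,0,-1.7,77,2.6,0,0,0,-2.7,107,3.7,0,0,0,-3.7]'

```text
time: 23.25
ee_pos: [573.1, -114.9, 153.7]
eef_rot: [3.139, 0.001, 1.71]
wrist_force: [0.1, 0.5, -0.7]
gripper_width: 44.4
```

Emit:
carry_out --moves '[30,3,0,0,0,-1,60,6,0,0,0,-2.1,90,9,0,0,0,-3.1,120,12,0,0,0,-4.2,150,15,0,0,0,-5.2]'

```text
time: 23.75
ee_pos: [565.5, 39.8, 152.8]
eef_rot: [3.141, 0.0, 1.805]
wrist_force: [0.5, 0.3, -1.4]
gripper_width: 44.4
```

```bash
python3 plan.py 561.4 226.3 150 109.7 10
```

```text
t 23.75 [565.5  39.8 152.8] [1.7994e+02 1.0000e-02 1.0341e+02] F [ 0.5  0.3 -1.4] w 44.4
[ 18.2, 3.9, 0.3, 0, 0, -0.6, 36.5, 7.8, 0.6, 0, 0, -1.3, 54.7, 11.8, 0.9, 0, 0, -1.9, 72.9, 15.7, 1.1, 0, 0, -2.5, 91.2, 19.6, 1.4, 0, 0, -3.1 ]
[ 18, 4.9, 0.3, 0, 0, -0.6, 36, 9.8, 0.6, 0, 0, -1.3, 54, 14.8, 0.9, 0, 0, -1.9, 72, 19.7, 1.1, 0, 0, -2.5, 89.9, 24.6, 1.4, 0, 0, -3.1 ]
```

Emit:
carry_out --moves '[28,6,0,0,0,-1,54,11.5,0,0,0,-1.9,78,17,0,0,0,-2.7,102,22,0,0,0,-3.5,123,27,0,0,0,-4.2]'

```text
time: 24.25
ee_pos: [560.9, 169.8, 152.1]
eef_rot: [-3.141, -0.0, 1.883]
wrist_force: [-0.4, 0.0, -0.6]
gripper_width: 44.6
```

```bash
python3 plan.py 561.4 226.3 150 109.7 5
```

```text
t 24.25 [560.9 169.8 152.1] [-1.7998e+02 -3.0000e-02  1.0789e+02] F [-0.4  0.  -0.6] w 44.6
[ 10.7, 3.6, 0.4, 0, 0, -0.4, 21.4, 7.1, 0.8, 0, 0, -0.7, 32.1, 10.7, 1.3, 0, 0, -1.1, 42.9, 14.3, 1.7, 0, 0, -1.4, 53.6, 17.8, 2.1, 0, 0, -1.8 ]
```

Emit:
carry_out --moves '[18,6,0.5,0,0,-0.6,34,11,1,0,0,-1.2,46,15,1.5,0,0,-1.6,52,17,2,0,0,-1.8,53.5,18,2,0,0,-1.8]'

```text
time: 24.75
ee_pos: [561.3, 226.9, 149.8]
eef_rot: [-3.141, -0.001, 1.915]
wrist_force: [-0.4, -0.3, -1.2]
gripper_width: 44.6
```

```bash
python3 chk.py p5; python3 plan.py 561.4 226.3 60 109.7 5
```

```text
t 24.85 [561.8 225.7 149.9] [-1.7996e+02 -1.0000e-02  1.0965e+02] F [ 1.   0.1 -1.5] w 44.6
[ 0.1, 0, 18, 0, 0, 0, 0.3, 0, 36, 0, 0, 0, 0.4, -0.1, 54, 0, 0, 0, 0.5, -0.1, 71.9, 0, 0, 0, 0.7, -0.1, 89.9, 0, 0, -0.1 ]
```

View pics/p5_scene.png

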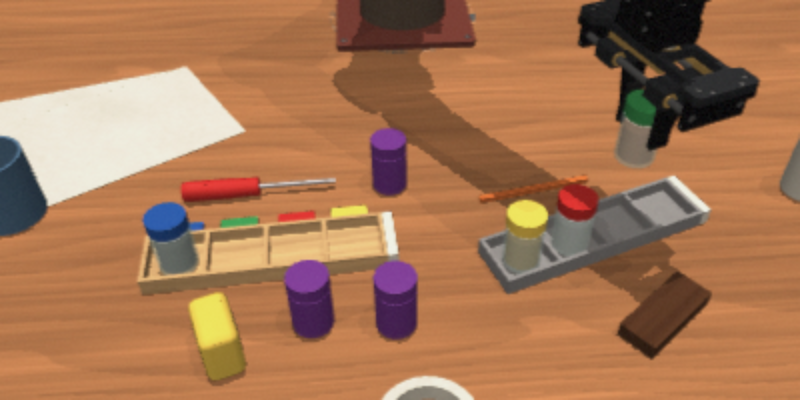

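The green jar is held (637,125) above the third pocket. Descending.

Emit:
carry_out --moves '[0,0,10,0,0,0,0.3,0,28,0,0,0,0.5,0,52,0,0,0,0.7,0,74,0,0,0,0.7,0,87,0,0,0]'

```text
time: 25.35
ee_pos: [560.7, 224.8, 60.5]
eef_rot: [-3.138, 0.0, 1.912]
wrist_force: [0.5, 0.1, -1.0]
gripper_width: 44.3
```

```bash
python3 plan.py 561.4 226.3 40 109.7 5
```

```text
t 25.35 [560.7 224.8  60.5] [-1.7981e+02  2.0000e-02  1.0957e+02] F [ 0.5  0.1 -1. ] w 44.3
[ 0.2, 0.3, 4.1, 0, 0, 0, 0.5, 0.5, 8.2, -0.1, 0, -0.1, 0.7, 0.8, 12.3, -0.1, 0, -0.1, 1, 1, 16.4, -0.2, 0, -0.1, 1.2, 1.3, 20.5, -0.2, 0, -0.1 ]
```

Emit:
carry_out --moves '[0.5,0.5,5,0,0,0,1,1,11,-0.1,0,0,1.2,1.3,16,-0.2,0,0,1.2,1.3,19.5,-0.2,0,0,1.2,1.3,20.5,-0.2,0,0]'

```text
time: 25.85
ee_pos: [561.6, 226.4, 40.0]
eef_rot: [3.141, 0.0, 1.912]
wrist_force: [0.8, -0.4, -1.5]
gripper_width: 44.7
```

Emit:
carry_out --moves '[0,0,0.4,0,0,0,0,0,0.8,0,0,0,0,0,1.2,0,0,0,0,0,1.4,0,0,0,0,0,1.4,0,0,0]'

```text
time: 26.35
ee_pos: [561.8, 226.4, 39.1]
eef_rot: [3.141, 0.0, 1.912]
wrist_force: [-1.9, -0.2, 4.0]
gripper_width: 44.6
```

Contact at the grasp height. Releasing.

Emit:
carry_out --moves '[0,0,0,0,0,0,0,0,0,0,0,0,0,0,0,0,0,0,0,0,0,0,0,0,0,0,0,0,0,0]' --gripper 0.85

```text
time: 26.85
ee_pos: [561.8, 226.4, 39.1]
eef_rot: [3.141, 0.0, 1.912]
wrist_force: [0.6, 0.1, 0.3]
gripper_width: 71.8
```

Emit:
carry_out --moves '[0,0,-6,0,0,0,0,0,-22,0,0,0,0,0,-48,0,0,0,0,0,-76,0,0,0,0,0,-100,0,0,0]'

```text
time: 27.35
ee_pos: [562.0, 226.9, 142.0]
eef_rot: [3.139, 0.0, 1.913]
wrist_force: [1.7, -0.9, 0.8]
gripper_width: 74.2
```

```bash
python3 plan.py 581.5 -289.8 139 94.1 20
```

```text
t 27.35 [562.  226.9 142. ] [1.7984e+02 2.0000e-02 1.0959e+02] F [ 1.7 -0.9  0.8] w 74.2
[ -24.7, -7.7, 0.1, 0, 0, 0.8, -49.3, -15.5, 0.3, 0, 0, 1.5, -74, -23.2, 0.4, 0, 0, 2.3, -98.7, -31, 0.5, 0, 0, 3.1, -123.3, -38.7, 0.7, 0, 0, 3.9 ]
[ -25.1, -6.1, 0.1, 0, 0, 0.8, -50.3, -12.1, 0.3, 0, 0, 1.5, -75.4, -18.2, 0.4, 0, 0, 2.3, -100.5, -24.2, 0.6, 0, 0, 3.1, -125.7, -30.3, 0.7, 0, 0, 3.9 ]
[ -25.5, -4.3, 0.1, 0, 0, 0.8, -51, -8.7, 0.3, 0, 0, 1.5, -76.5, -13, 0.4, 0, 0, 2.3, -101.9, -17.4, 0.6, 0, 0, 3.1, -127.4, -21.7, 0.7, 0, 0, 3.9 ]
[ -25.7, -2.6, 0.1, 0, 0, 0.8, -51.4, -5.2, 0.3, 0, 0, 1.5, -77.2, -7.8, 0.4, 0, 0, 2.3, -102.9, -10.5, 0.6, 0, 0, 3.1, -128.6, -13.1, 0.7, 0, 0, 3.9 ]
```

Emit:
carry_out --moves '[-10,-3,0,0,0,0.3,-33,-10,0,0,0,1,-62,-19,0,0,0,1.9,-93,-29,0,0,0,2.9,-123,-39,0.5,0,0,3.9]' --gripper 1

```text
time: 27.85
ee_pos: [566.4, 96.3, 142.0]
eef_rot: [3.138, 0.0, 1.844]
wrist_force: [-0.2, -0.3, 0.3]
gripper_width: 86.9
```

Emit:
carry_out --moves '[-30,-7,0,0,0,0.9,-60,-14,0,0,0,1.8,-90,-22,0,0,0,2.7,-120,-29,0.5,0,0,3.7,-150,-36,0.5,0,0,4.6]'

```text
time: 28.35
ee_pos: [571.8, -59.6, 141.9]
eef_rot: [3.138, 0.001, 1.762]
wrist_force: [1.2, 0.4, 0.1]
gripper_width: 87.2
```

```bash
python3 plan.py 581.5 -289.8 139 94.1 10
```

```text
t 28.35 [571.8 -59.6 141.9] [1.7980e+02 3.0000e-02 1.0098e+02] F [1.2 0.4 0.1] w 87.2
[ -22.8, -3.4, 0.3, 0, 0, 0.7, -45.6, -6.9, 0.6, 0, 0, 1.4, -68.4, -10.3, 0.9, 0.1, 0, 2.1, -91.1, -13.7, 1.2, 0.1, 0, 2.8, -113.9, -17.2, 1.4, 0.1, 0, 3.4 ]
[ -22.9, -2.1, 0.3, 0, 0, 0.7, -45.9, -4.1, 0.6, 0, 0, 1.4, -68.8, -6.2, 0.9, 0.1, 0, 2.1, -91.8, -8.2, 1.2, 0.1, 0, 2.8, -114.7, -10.3, 1.5, 0.1, 0, 3.4 ]
```

Emit:
carry_out --moves '[-30,-4.5,0.3,0,0,0.9,-60,-9,0.6,0,0,1.8,-88,-13,1,0,0,2.6,-116,-17.5,1,0.1,0,3.4,-143,-21.5,1,0.1,0,4.3]'

```text
time: 28.85
ee_pos: [577.6, -205.8, 141.3]
eef_rot: [3.14, 0.001, 1.686]
wrist_force: [0.3, 0.0, -0.2]
gripper_width: 86.8
```

```bash
python3 plan.py 581.5 -289.8 139 94.1 5
```

```text
t 28.85 [ 577.6 -205.8  141.3] [1.7989e+02 3.0000e-02 9.6610e+01] F [ 0.3  0.  -0.2] w 86.8
[ -16.8, -1.2, 0.5, 0, 0, 0.5, -33.5, -2.3, 0.9, 0, 0, 1, -50.3, -3.5, 1.4, 0.1, 0, 1.5, -67.1, -4.6, 1.9, 0.1, 0, 2, -83.9, -5.8, 2.4, 0.1, 0, 2.5 ]
```

Emit:
carry_out --moves '[-24,-1.7,0.5,0,0,0.7,-48,-3.3,1,0,0,1.4,-67,-4.6,1.5,0.1,0,2,-79,-5.5,2,0.1,0,2.4,-84,-5.8,2.4,0.1,0,2.5]'

```text
time: 29.35
ee_pos: [581.4, -291.1, 138.6]
eef_rot: [-3.141, 0.0, 1.641]
wrist_force: [0.5, 0.1, -0.5]
gripper_width: 87.1
```

```bash
python3 chk.py p6; python3 wl.py; python3 plan.py 581.4 -289.7 67 94.1 5
```

```text
[ 581.8 -289.   138.8]
580.0992431640625 -291.75408935546875 22.457599639892578 [139.  81.  51.] 80.25428625303101
t 29.55 [ 581.9 -288.6  138.9] [ 1.7998e+02 -1.0000e-02  9.4200e+01] F [0.2 0.8 0.3] w 87.2
[ -0.2, -0.1, 14.4, 0, 0, 0, -0.4, -0.2, 28.8, 0, 0, 0, -0.7, -0.3, 43.2, 0, 0, 0.1, -0.9, -0.5, 57.6, 0, 0, 0.1, -1.1, -0.6, 71.9, 0, 0, 0.1 ]
```

View pics/p6_scene.png

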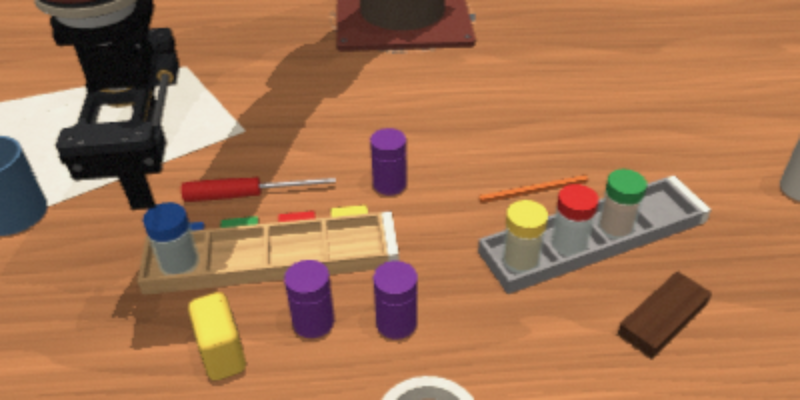

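Yellow, red and green all stand in order. Last is blue (168,235).

Emit:
carry_out --moves '[-0.5,0,10,0,0,0,-0.8,-0.3,26,0,0,0,-1.1,-0.5,44,0,0,0,-1.3,-0.5,60,0,0,0,-1.3,-0.5,72,0,0,0]'

```text
time: 30.05
ee_pos: [580.6, -289.3, 64.6]
eef_rot: [-3.14, -0.001, 1.645]
wrist_force: [1.3, 0.2, 0.1]
gripper_width: 87.0
```

```bash
python3 plan.py 581.2 -290 39 94.1 5
```

```text
t 30.05 [ 580.6 -289.3   64.6] [-1.7991e+02 -8.0000e-02  9.4230e+01] F [1.3 0.2 0.1] w 87.0
[ -0.2, 0.1, 5.1, 0, 0, 0, -0.3, 0.2, 10.2, 0, 0, 0.1, -0.5, 0.3, 15.3, -0.1, 0, 0.1, -0.6, 0.4, 20.5, -0.1, -0.1, 0.1, -0.8, 0.5, 25.6, -0.1, -0.1, 0.1 ]
```

Emit:
carry_out --moves '[-0.5,0,10,0,0,0,-0.8,0.3,18,0,0,0,-0.8,0.5,23,-0.1,0,0.1,-0.8,0.5,25.5,-0.1,-0.1,0.1,-0.8,0.5,25.5,-0.1,-0.1,0.1]'

```text
time: 30.55
ee_pos: [581.3, -290.0, 39.1]
eef_rot: [3.141, 0.0, 1.643]
wrist_force: [0.3, -0.6, -1.0]
gripper_width: 86.7
```

Emit:
carry_out --moves '[0,0,0,0,0,0,0,0,0,0,0,0,0,0,0,0,0,0,0,0,0,0,0,0,0,0,0,0,0,0]' --gripper 0 --force 20

```text
time: 31.05
ee_pos: [581.3, -290.0, 39.2]
eef_rot: [3.141, 0.001, 1.643]
wrist_force: [-0.6, -0.3, -0.1]
gripper_width: 54.7
```

Emit:
carry_out --moves '[0,0,0,0,0,0,0,0,0,0,0,0,0,0,0,0,0,0,0,0,0,0,0,0,0,0,0,0,0,0]'

```text
time: 31.55
ee_pos: [581.3, -290.0, 39.3]
eef_rot: [3.141, 0.001, 1.643]
wrist_force: [-0.0, 0.5, 1.6]
gripper_width: 44.7
```

Emit:
carry_out --moves '[0,0,-8,0,0,0,0,0,-30,0,0,0,0,0,-65,0,0,0,0,0,-98,0,0,0,0,0,-112,0,0,0]'

```text
time: 32.05
ee_pos: [582.7, -290.3, 155.1]
eef_rot: [3.137, 0.003, 1.643]
wrist_force: [0.9, -0.3, -1.3]
gripper_width: 44.5
```

```bash
python3 plan.py 538.9 289.4 150 109.7 20
```

```text
t 32.05 [ 582.7 -290.3  155.1] [1.7975e+02 1.6000e-01 9.4130e+01] F [ 0.9 -0.3 -1.3] w 44.5
[ 29.1, -0.1, 0.2, 0, 0, -0.8, 58.1, -0.2, 0.3, 0, 0, -1.6, 87.2, -0.3, 0.5, 0, 0, -2.3, 116.3, -0.4, 0.7, 0, 0, -3.1, 145.3, -0.5, 0.9, 0.1, 0, -3.9 ]
[ 29, 1.9, 0.2, 0, 0, -0.8, 58, 3.8, 0.4, 0, 0, -1.6, 87, 5.6, 0.6, 0, 0, -2.3, 116, 7.5, 0.8, 0, 0, -3.1, 145, 9.4, 1, 0.1, 0, -3.9 ]
[ 28.8, 3.8, 0.2, 0, 0, -0.8, 57.6, 7.7, 0.4, 0, 0, -1.6, 86.4, 11.5, 0.7, 0, 0, -2.3, 115.3, 15.4, 0.9, 0, 0, -3.1, 144.1, 19.2, 1.1, 0.1, 0, -3.9 ]
[ 28.5, 5.8, 0.2, 0, 0, -0.8, 57, 11.6, 0.5, 0, 0, -1.6, 85.5, 17.4, 0.7, 0, 0, -2.3, 113.9, 23.2, 1, 0, 0, -3.1, 142.4, 29, 1.2, 0.1, 0, -3.9 ]
```

Emit:
carry_out --moves '[7,0,0,0,0,-0.2,24,0,0,0,0,-0.7,49,0,0,0,0,-1.3,78,0,0,0,0,-2.1,108,0,0,0,0,-2.9]'

```text
time: 32.55
ee_pos: [573.6, -178.8, 153.0]
eef_rot: [3.14, 0.001, 1.696]
wrist_force: [0.2, -0.1, -1.0]
gripper_width: 44.5
```

Emit:
carry_out --moves '[30,2,0,0,0,-0.8,60,4,0,0,0,-1.6,90,6,0,0,0,-2.4,120,8,0,0,0,-3.2,150,10,0,0,0,-4]'

```text
time: 33.05
ee_pos: [562.7, -25.0, 151.2]
eef_rot: [-3.141, 0.0, 1.77]
wrist_force: [0.7, 0.0, -2.4]
gripper_width: 44.4
```

```bash
python3 plan.py 538.9 289.4 150 109.7 11
```

```text
t 33.05 [562.7 -25.  151.2] [-1.7996e+02  2.0000e-02  1.0139e+02] F [ 0.7  0.  -2.4] w 44.4
[ 28.4, 3.5, 0.1, 0, 0, -0.8, 56.9, 7, 0.2, 0, 0, -1.5, 85.3, 10.6, 0.3, 0, 0, -2.3, 113.8, 14.1, 0.4, 0, 0, -3, 142.2, 17.6, 0.5, 0, 0, -3.8 ]
[ 28.2, 5.4, 0.1, 0, 0, -0.8, 56.3, 10.8, 0.2, 0, 0, -1.5, 84.5, 16.2, 0.3, 0, 0, -2.3, 112.6, 21.5, 0.4, 0, 0, -3, 140.8, 26.9, 0.5, 0, 0, -3.8 ]
[ 27.7, 7.2, 0.1, 0, 0, -0.8, 27.7, 7.2, 0.1, 0, 0, -0.8, 27.7, 7.2, 0.1, 0, 0, -0.8, 27.7, 7.2, 0.1, 0, 0, -0.8, 27.7, 7.2, 0.1, 0, 0, -0.8 ]
```

Emit:
carry_out --moves '[30,3.7,0,0,0,-0.8,60,7.4,0,0,0,-1.6,90,11,0,0,0,-2.4,120,15,0,0,0,-3.2,150,18.5,0,0,0,-4]'

```text
time: 33.55
ee_pos: [548.6, 128.9, 149.6]
eef_rot: [-3.138, -0.0, 1.843]
wrist_force: [0.3, -0.0, -1.5]
gripper_width: 44.6
```

```bash
python3 plan.py 538.9 289.4 150 109.7 10
```

```text
t 33.55 [548.6 128.9 149.6] [-179.82   -0.    105.59] F [ 0.3 -0.  -1.5] w 44.6
[ 15.7, 3.4, 0, 0, 0, -0.4, 31.4, 6.8, -0.1, 0, 0, -0.8, 47.2, 10.1, -0.1, -0.1, 0, -1.2, 62.9, 13.5, -0.2, -0.1, 0, -1.6, 78.6, 16.9, -0.2, -0.1, 0, -2.1 ]
[ 15.6, 3.9, 0, 0, 0, -0.4, 31.2, 7.9, -0.1, 0, 0, -0.8, 46.8, 11.8, -0.1, -0.1, 0, -1.2, 62.4, 15.7, -0.2, -0.1, 0, -1.6, 78, 19.7, -0.2, -0.1, 0, -2.1 ]
```

Emit:
carry_out --moves '[26,5.5,0,0,0,-0.7,50,10.7,0,0,0,-1.3,72,15.5,0,-0.1,0,-1.9,94,20,0,-0.1,0,-2.5,114,24.5,0,-0.1,0,-3]'

```text
time: 34.05
ee_pos: [538.4, 248.1, 148.0]
eef_rot: [-3.137, -0.001, 1.899]
wrist_force: [0.1, 0.3, -1.3]
gripper_width: 44.6
```

```bash
python3 plan.py 538.9 289.4 150 109.7 5
```

```text
t 34.05 [538.4 248.1 148. ] [-1.7976e+02 -3.0000e-02  1.0882e+02] F [ 0.1  0.3 -1.3] w 44.6
[ 7.8, 2.7, -0.4, 0, 0, -0.2, 15.6, 5.5, -0.8, -0.1, 0, -0.4, 23.4, 8.2, -1.2, -0.1, 0, -0.5, 31.2, 11, -1.6, -0.2, 0, -0.7, 38.9, 13.7, -2.1, -0.2, 0, -0.9 ]
```

Emit:
carry_out --moves '[14,5,0,0,0,-0.3,26,9,-1,-0.1,0,-0.6,34,12,-1,-0.2,0,-0.8,38,13.5,-1,-0.2,0,-0.9,39,13.7,-1,-0.2,0,-0.9]'

```text
time: 34.55
ee_pos: [538.9, 289.4, 148.8]
eef_rot: [-3.141, -0.0, 1.915]
wrist_force: [-0.5, 0.4, -1.8]
gripper_width: 44.5
```

```bash
python3 chk.py p7; python3 plan.py 538.9 289.4 60 109.7 5
```

```text
t 34.65 [539.1 288.8 148.8] [-1.7996e+02 -1.0000e-02  1.0966e+02] F [-0.5  0.2 -1.9] w 44.2
[ 0.1, 0, 17.8, 0, 0, 0, 0.3, 0, 35.5, 0, 0, 0, 0.4, 0.1, 53.3, 0, 0, 0, 0.5, 0.1, 71.1, 0, 0, 0, 0.7, 0.1, 88.8, 0, 0, 0 ]
```

View pics/p7_scene.png

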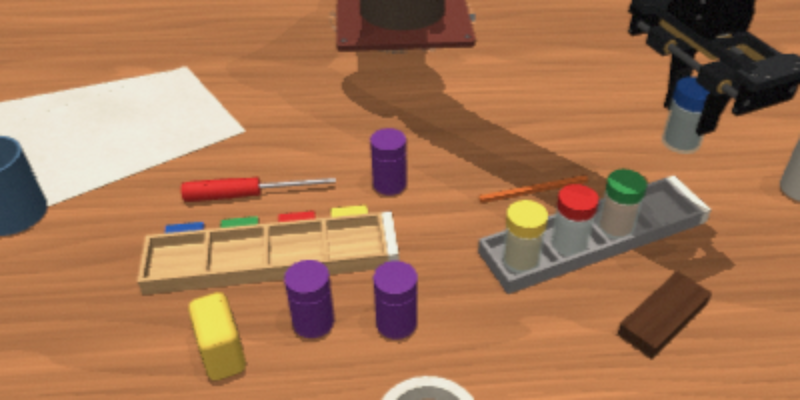

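The blue jar is held (687,115) over the last pocket, by the white end. Descending.

Emit:
carry_out --moves '[0,0,10,0,0,0,0.3,0,28,0,0,0,0.5,0,52,0,0,0,0.7,0,74,0,0,0,0.7,0,87,0,0,0]'

```text
time: 35.15
ee_pos: [538.1, 288.0, 59.4]
eef_rot: [-3.138, 0.0, 1.913]
wrist_force: [-0.5, -0.1, -1.8]
gripper_width: 44.5
```

```bash
python3 plan.py 538.9 289.4 40 109.7 5
```

```text
t 35.15 [538.1 288.   59.4] [-1.7981e+02  2.0000e-02  1.0961e+02] F [-0.5 -0.1 -1.8] w 44.5
[ 0.2, 0.3, 3.9, 0, 0, 0, 0.4, 0.5, 7.7, -0.1, 0, 0, 0.7, 0.8, 11.6, -0.1, 0, -0.1, 0.9, 1.1, 15.5, -0.2, 0, -0.1, 1.1, 1.3, 19.3, -0.2, 0, -0.1 ]
```

Emit:
carry_out --moves '[0.5,0.5,5,0,0,0,1,1,11,-0.1,0,0,1.1,1.3,15.5,-0.2,0,0,1.1,1.3,18.5,-0.2,0,0,1.1,1.3,19.3,-0.2,0,0]'

```text
time: 35.65
ee_pos: [539.0, 289.5, 40.2]
eef_rot: [3.141, 0.0, 1.913]
wrist_force: [0.6, -0.4, -1.2]
gripper_width: 44.3
```

Emit:
carry_out --moves '[0,0,0.4,0,0,0,0,0,0.8,0,0,0,0,0,1.2,0,0,0,0,0,1.4,0,0,0,0,0,1.4,0,0,0]'

```text
time: 36.15
ee_pos: [539.2, 289.6, 39.3]
eef_rot: [3.141, 0.001, 1.913]
wrist_force: [-2.0, 0.2, 2.8]
gripper_width: 44.7
```

Emit:
carry_out --moves '[0,0,0,0,0,0,0,0,0,0,0,0,0,0,0,0,0,0,0,0,0,0,0,0,0,0,0,0,0,0]' --gripper 0.85

```text
time: 36.65
ee_pos: [539.2, 289.6, 39.2]
eef_rot: [3.141, 0.0, 1.913]
wrist_force: [0.3, -0.5, -0.3]
gripper_width: 72.2
```

Emit:
carry_out --moves '[0,0,-6,0,0,0,0,0,-22,0,0,0,0,0,-48,0,0,0,0,0,-80,0,0,0,0,0,-110,0,0,0]'

```text
time: 37.15
ee_pos: [539.1, 290.0, 152.0]
eef_rot: [3.139, 0.0, 1.913]
wrist_force: [0.4, -0.4, 0.5]
gripper_width: 74.2
```

Emit:
carry_out --moves '[0,0,-10,0,0,0,-25,-8,-15,0,0,0,-60,-20,-20,0,0,0,-95,-30,-20,0,0,0,-130,-42,-20,0,0,0]'

```text
time: 37.65
ee_pos: [543.1, 152.1, 172.4]
eef_rot: [3.139, 0.0, 1.914]
wrist_force: [1.0, 0.4, -0.2]
gripper_width: 74.0
```

Emit:
carry_out --moves '[-35,-10,0,0,0,0,-70,-20,0,0,0,0,-105,-30,0,0,0,0,-130,-37,0,0,0,0,-135,-40,0,0,0,0]'

```text
time: 38.15
ee_pos: [550.9, 7.5, 172.4]
eef_rot: [3.139, 0.002, 1.909]
wrist_force: [0.2, 0.7, -0.2]
gripper_width: 74.2
```

```bash
cat > fin.py <<'E'
from h import *
for cam in ("top","scene"):
    p,d=r.capture(cam); c=r.get_calibration(cam); W=cloud(d,c)
    cv2.imwrite(f"pics/fin_{cam}.png",cv2.resize(p[100:300,100:500],None,fx=2,fy=2))
    m=((d>0)&(abs(W[...,2]-81)<4)&(abs(W[...,0]-572)<80)&(abs(W[...,1]-195)<150)).astype(np.uint8)
    n,l,st,_=cv2.connectedComponentsWithStats(m)
    a=np.radians(19.66)
    for i in range(1,n):
        if st[i,4]>50:
            X=W[l==i];(x,y),rad=cv2.minEnclosingCircle(X[:,:2].astype(np.float32)); v=np.array([x-572.7,y-194.7])
            A=np.c_[X[:,:2],np.ones(len(X))]; k=np.linalg.lstsq(A,X[:,2],rcond=None)[0]
            print(cam,"rack xy",(v@[np.cos(a),np.sin(a)]).round(1),(v@[-np.sin(a),np.cos(a)]).round(1),"z",np.median(X[:,2]).round(1),"tilt",np.degrees(np.hypot(*k[:2])).round(1),p[l==i].mean(0).round())
s=r.state();print(s["time"],s["ee_pos"].round(),s["qd"].round(3).tolist())
E
python3 fin.py
```

```text
top rack xy 0.7 -33.4 z 80.9 tilt 0.4 [ 21.  27. 208.]
top rack xy 0.3 34.1 z 81.0 tilt 0.5 [ 58. 142.  36.]
top rack xy 0.1 100.9 z 81.0 tilt 0.3 [166.  78.  32.]
scene rack xy 0.8 100.6 z 80.5 tilt 0.8 [157.  87.  49.]
scene rack xy 1.5 34.3 z 80.4 tilt 0.6 [ 81. 150.  67.]
scene rack xy 1.7 -33.6 z 80.5 tilt 1.4 [ 47.  51. 208.]
scene rack xy 2.0 -100.4 z 80.5 tilt 0.4 [ 87. 213. 226.]
38.25 [551.  11. 172.] [-0.031, 0.002, -0.031, -0.001, -0.006, -0.003, -0.02]
```

View pics/fin_scene.png

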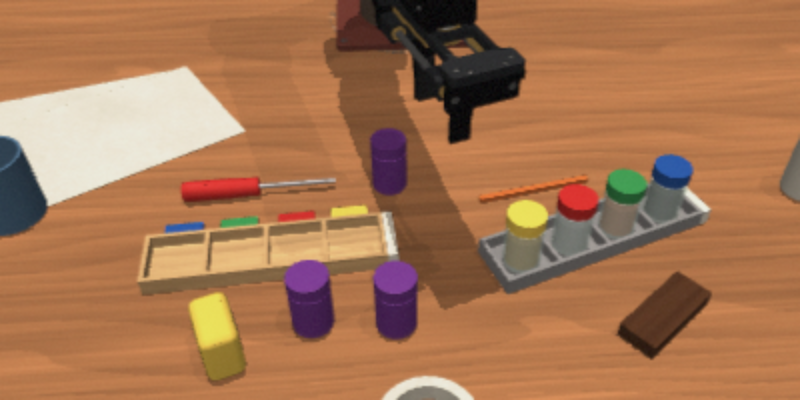

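View pics/fin_top.png

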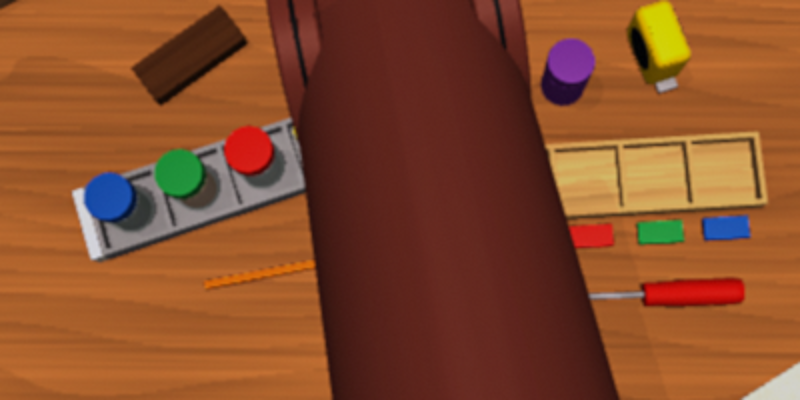

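All four jars are upright, seated on the pocket floors (tops at about 81 mm) and in the reversed order. The arm is clear, so I'll hand in.

```bash
python3 -c "
from workcell import r
print(r.sign_off(), r.state()['time'])"
```

```text
the job is handed in; nothing more can be done
the job is handed in; nothing more can be done
```

I moved all four jars into the grey storage rack in reversed order and handed the job in at about 38 s. From the pocket farthest from the white end, the order is yellow, red, green, blue. I let go of each jar only once it touched the pocket floor.

- **Position and height:** the last scene-camera picture shows each jar within about 2 mm of its pocket centre. The tops are at 80.5–81 mm, which means they are seated on the floor, and the measured tilt is at most 1.4°, within camera noise.
- **Surroundings:** the bench rack is empty, I left the purple look-alikes alone, and the gripper is clear of everything.
- **Check that was incomplete:** in the last top-camera picture the arm hid the yellow jar. Its final position comes from the scene camera, though an earlier top picture, taken after it was placed, also showed it standing in its pocket.
- **Small disagreement:** the wrist camera placed the jars 2–3 mm from where the fixed cameras did. I gripped between the two readings.

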